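# Seat a window's retaining ring with the two-pin spanner

### The job

Swing the yellow hold-down arm right round off the window to its open stop, then take the orange-handled two-pin spanner from its blue rest, set both pins fully into the holes of the recessed brass ring in the tilted dark plate, and turn the ring clockwise until you feel it come up against its stop, without wrenching it. Then put the spanner back on its rest, standing upright with both pins in the groove, and leave the other things on the bench where they are.

Things in the scene. Friction and masses are not known exactly. Their poses are not given: they have to be found in the camera images.
- fixture: The fixed stand that carries the tilted dark plate with its ring and hold-down arm. Origin: on the table, straight below the plate's centre (85 mm below it). Base 200 x 190 mm; the plate's low edge is nearest the origin's -x side, the high edge (about 130 mm up) on +x. Do not press or wrench the ring with more than 60 N.
- ring (a joint): Recessed brass ring. The value (rad) grows as the ring turns clockwise seen from outside; 1.8 is the stop (seated). It starts 0.6 to 1.4 rad short of it, turns with about 0.12 N m of friction and stays where left. Where the stop lies relative to the plate differs from start to start.
- ring_seat (a point): On the brass ring's axis, level with its underside (= floor of its holes, 13 mm below the plate's face); turns with it. z: axis, out of the plate, 28 deg from vertical; x: line through the two 9.5 mm holes, at x = +31.5 and -31.5 mm. Ring: outer dia. 78, inner 48, 9 mm thick, top 4 mm below the plate's face in an 81 mm bore.
- plate_centre (a point): Point on the ring's axis in the plane of the plate's face, fixed to the plate (dark grey, 190 mm up the slope by 210 mm across, 18 mm thick, on a fixed stand; its centre is 85 mm above the table). z is out of the face, x straight up the slope, y across it.
- swing_arm (a joint): Yellow hold-down arm (bar 18 mm wide, top 10 mm above the plate's face, end 100 mm from the pivot), swinging in the plane of the plate. 0 rad: along the plate's +y, over the ring's centre; grows as it swings clockwise seen from outside, up the slope; 1.5 is the open stop. Starts at -0.25 to 0.3. Stiff (0.1 N m), stays where left.
- swing_pivot (a point): Pivot of the hold-down arm, in the plane of the plate's face, 85 mm from the plate's centre along the plate's -y; axes as plate_centre. The pivot boss is 28 mm in diameter and 15 mm high.
- swing_post (a point): Centre of the top of the red post that stands on the hold-down arm, 80 mm from the pivot: a round post of 16 mm diameter, 36 mm high above the bar; this point is 46 mm above the plate's face. z points along the post, out of the plate; y points along the arm, away from the pivot.
- spanner: Two-pin spanner, about 220 g. Origin: centre of the underside of its steel head (80 along x, 34 along y, 12 mm high). Below: two 6 mm pins, 16 mm long, tapered tips, at x = +31.5 and -31.5 mm. Above: upright orange grip tab, 34 along x, 12 thick along y, 12 to 61 mm above the origin. z up. Pins fully in the ring: head underside 3 mm above the plate's face.
- spanner_tip (a point): Midpoint between the two pin tips, 16 mm below the spanner's origin; axes as spanner.
- rest: Blue spanner rest, fixed, 110 along x, 50 along y, 28 mm high. Origin: centre of underside. A groove 12 mm wide, 22 mm deep runs its whole x length; the spanner's head stands on the rails, underside 28 mm up, pins hanging in the groove, the spanner's x along the rest's x (either way round), near its middle.
- tray: Bystander: grey open tray 100 x 80 x 35 mm, standing on the table. Origin: centre of underside. Leave alone.
- tape: Bystander: roll of blue tape, 90 mm diameter, 24 mm high, lying flat. Leave alone.
- spare_ring: Bystander: spare brass ring without holes, 78 mm diameter, 9 mm high, lying flat on the table. Leave alone.
- screwdriver: Bystander: screwdriver lying on the table. Leave alone.
- brush: Bystander: blue brush lying on the table. Leave alone.
- jar: Bystander: jar 60 mm diameter, 80 mm high. Leave alone.
- gauge_block: Bystander: round steel gauge, 44 mm diameter, 48 mm high, standing on the table. Leave alone.

How it is judged:
By the outcome, as a careful person would: the job done as asked, in the order asked, and still so for the second after the job is handed in, with the robot touching nothing.
It also fails if it takes over 72 s, if anything falls off the work surface, if the arm or the gripper's body presses on something with over 40 N, if the wrist force passes 120 N, or if a joint passes its speed limit or range.

### The arm

A 6-joint arm with a two-finger parallel gripper is mounted at the origin on the work surface. World frame = base frame: x ahead of the robot, y to its left, z up, the work surface at z = 0. Lengths are in mm, angles in rad, forces in N, time in s.
With the tool pointing down it reaches from about 400 to 925 mm from the base axis. Payload 3.4 kg.
Tool frame: the origin (TCP) lies at the very end of the fingers, on their centre line; the grasp point (between the pads) lies 19 mm behind it; z points along the fingers, y is the line along which they close (so a half turn about z gives the same grasp; the last joint's range is limited). The gripper opens to 85 mm and grips with 20 to 120 N. Pads are 22 mm wide; open, the fingers measure 114 mm over their backs; the gripper's body (76 mm by 85 mm) begins 54 mm behind the grasp point. The pads swing forward as they close: fully open they stand 13 mm farther back than shut.
Start: joints at [-1.21, 0.307, 1.506, -0, 1.328, -0.073], TCP at [241.663, -521.757, 231.305] pointing down, gripper open.
Joint ranges: [-3.12, 3.12], [-1.05, 2.28], [0.14, 2.33], [-1.42, 4.57], [0.1, 2.73], [-2.68, 2.68]. Speed limits (rad/s): [2.57, 2.57, 3.14, 3.14, 3.14, 3.14].

### API

Orientations are given as [roll, pitch, yaw] about the fixed x, y, z axes, in that order (R = Rz(yaw) Ry(pitch) Rx(roll)).
In Python, from bench import robot gives the robot as it stands.
- The arm moves only by the tool step_arm, never from a script. Its argument "steps" is a list of rows, each an object of numbers: "hand": the finger opening in mm, from 0 to 85.4; "dx", "dy", "dz": the shift along the tool's x, y, z in mm; "rx", "ry", "rz": the turn, a rotation vector about the tool's x, y, z in degrees. In form: [{"hand": .., "dx": .., "dy": .., "dz": .., "rx": .., "ry": .., "rz": ..}, ...]. A call has 1 to 8 rows; each row is the pose to reach, as a shift and turn from the pose commanded when the call began, along the tool's axes at that moment; what a row does not reach only later rows make up. A row lasts 1/10 s, in which the tool goes at most 50 mm and 8.59 degrees, less where a joint would pass 70% of its speed; a pose out of reach is approached as far as the arm can. A call with a gripper value outside its range is refused whole. The fingers move at their own pace and stop on an object; "squeeze" is the grip in N (left out, the last holds). Time passes only in rows, so rows that repeat a pose let the fingers close. It gives the time, the measured TCP pose, the force, the opening and the grip force at its end, in the units of the state.
- robot.observe(): the state, without advancing time (a new reading comes with each control period).
- robot.read_camera(name): name is "side" or "top"; returns a dict with "frame" (400x640x3 uint8, blue, green, red), "fx", "fy", "cx", "cy" (pixels), "camera_from_world" (4x4, takes a point from world to camera coordinates). Camera axes: x right, y up, looking along -z (the intrinsics and any distortion apply to the point x, -y, -z); pixel columns grow to the right and rows downward; lengths in mm; the calibration is good to about 2 mm. A picture is of the moment at which its call begins. There is no depth.
- robot.sign_off(): hands the job in; it is judged then, once.
The state is a dict: "time": time; "q": joint angles; "dq": joint speeds; "joint_efforts": joint torques, N m; "position": TCP position; "eef_rot": TCP orientation; "ft_force": force on the tool from outside, world axes, zero at the start; "moment": the same for the moment, N m; "finger_gap": finger opening in mm; "finger_force": force on a finger pad.
Only numpy, scipy, OpenCV 4.12 (cv2) and the standard library are available. Lean on these libraries where they do the work, as an engineer would, in place of code of your own. Each camera call takes 0.05 s, during which the arm holds its last target. There are 200 camera calls.

## Working session

There is one attempt and no reset: what is moved stays moved. The work goes in short steps, Python scripts to look and compute and a tool call to move; the robot and the scene stay as the last step left them, time stands still between calls to the robot, and variables do not carry over. Pictures are saved under pics/ and viewed, at most 10 in all, crops included, and the job is handed in when it is done.

Besides the shell and the picture viewer there is one more tool, called after "Emit:" by a JSON object that holds its "op" and its "data". step_arm: Moves the arm, as the interface text tells. Its arguments: {"type":"object","properties":{"steps":{"type":"array","items":{"type":"object","properties":{"hand":{"type":"number"},"dx":{"type":"number"},"dy":{"type":"number"},"dz":{"type":"number"},"rx":{"type":"number"},"ry":{"type":"number"},"rz":{"type":"number"}}}},"squeeze":{"type":"number"}},"required":["steps"]}

```bash
ls; mkdir -p pics
python3 - <<'E'
from bench import robot
import cv2
for n in("side","top"):
    c=robot.read_camera(n); cv2.imwrite(f"pics/{n}0.png",c["frame"]); print(n,c["fx"],c["fy"],c["cx"],c["cy"],c["camera_from_world"].round(4).tolist() if hasattr(c["camera_from_world"],'round') else c["camera_from_world"],[k for k in c])
o=robot.observe(); print(o)
E
```

```text
pics
side 425.5217089977206 425.5217089977206 321.26070341729985 197.70521213727102 [[-0.975, -0.2216, 0.0156, 568.5408], [0.1314, -0.5189, 0.8447, -187.0796], [-0.1791, 0.8256, 0.535, -1372.4136], [0.0, 0.0, 0.0, 1.0]] ['frame', 'fx', 'fy', 'cx', 'cy', 'camera_from_world']
top 462.78803768385757 462.78803768385757 318.39712235993045 194.57970781391003 [[0.0106, -0.9999, 0.0027, 8.2881], [0.9883, 0.0109, 0.1518, -602.2644], [-0.1519, 0.0011, 0.9884, -1246.0502], [0.0, 0.0, 0.0, 1.0]] ['frame', 'fx', 'fy', 'cx', 'cy', 'camera_from_world']
{'time': 0.1, 'q': array([-1.21051857e+00,  3.07485511e-01,  1.50754777e+00, -6.06127812e-06,
        1.32842252e+00, -7.34995196e-02]), 'dq': array([ 0.0005837 , -0.00279253, -0.00310776,  0.00020309, -0.00071149,
       -0.00054657]), 'joint_efforts': array([-2.47131356e-04, -4.58529246e+01, -2.52607781e+01, -1.94745226e-04,
        5.51681980e-03,  9.92081084e-06]), 'position': array([ 241.42375182, -521.15877175,  230.47853971]), 'eef_rot': array([-3.13973411e+00, -1.30951213e-04,  4.33778614e-01]), 'ft_force': array([-0.77585715,  0.47123003, -1.65265992]), 'moment': array([0.02755396, 0.02887332, 0.04537522]), 'finger_force': 0.0, 'finger_gap': 85.45700306227188}
```

View pics/top0.png

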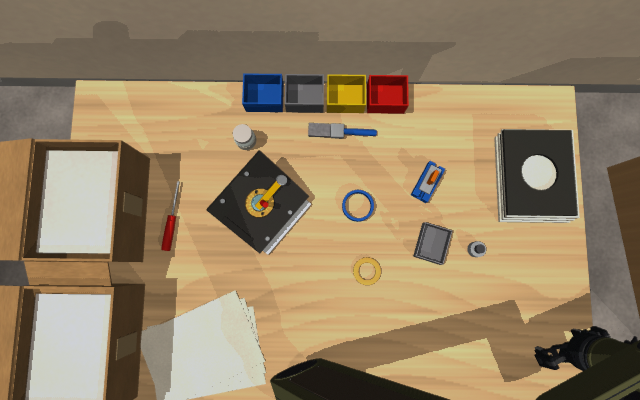

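View pics/side0.png

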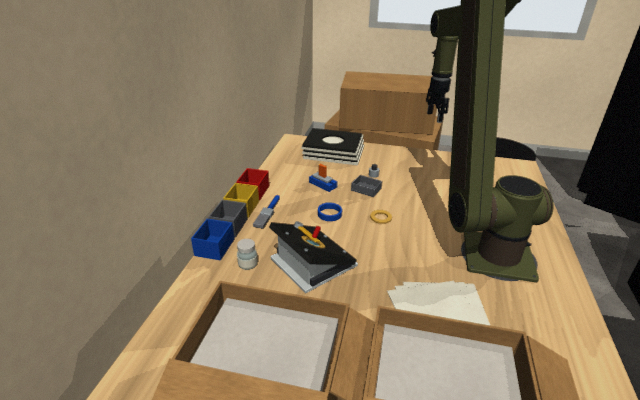

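```bash
cat > h.py <<'E'
import numpy as np, cv2
from bench import robot
class Cam:
    def __init__(s,n):
        c=robot.read_camera(n); s.f=c["frame"]; s.K=np.array([[c["fx"],0,c["cx"]],[0,c["fy"],c["cy"]],[0,0,1]]); s.T=np.array(c["camera_from_world"])
        s.C=-s.T[:3,:3].T@s.T[:3,3]
    def proj(s,P):
        p=(s.T[:3,:3]@np.atleast_2d(P).T).T+s.T[:3,3]; p=p*[1,-1,-1]; q=(s.K@p.T).T; return q[:,:2]/q[:,2:]
    def ray(s,uv):
        d=np.linalg.inv(s.K)@[uv[0],uv[1],1]; d=s.T[:3,:3].T@(d*[1,-1,-1]); return s.C,d/np.linalg.norm(d)
    def onz(s,uv,z):
        C,d=s.ray(uv); return C+d*(z-C[2])/d[2]
    def onplane(s,uv,P,n):
        C,d=s.ray(uv); return C+d*(np.dot(P-C,n)/np.dot(d,n))
def tri(a,ua,b,ub):
    A,d=a.ray(ua);B,e=b.ray(ub)
    t=np.linalg.lstsq(np.c_[d,-e],B-A,rcond=None)[0]; p,q=A+d*t[0],B+e*t[1]; return (p+q)/2,np.linalg.norm(p-q)
E
python3 - <<'E'
from h import *
t,s=Cam("top"),Cam("side")
print(t.C,s.C)
def crop(f,x,y,w,h,k): return cv2.resize(f[y:y+h,x:x+w],None,fx=k,fy=k,interpolation=cv2.INTER_CUBIC)
a=crop(t.f,200,145,120,115,5);cv2.imwrite("pics/c1.png",a)
b=np.vstack([np.hstack([crop(s.f,260,210,110,80,4),crop(t.f,405,150,60,80,4)]),])
c=np.zeros((240,b.shape[1],3),np.uint8); d=crop(s.f,300,155,60,40,6); c[:240,:360]=d
cv2.imwrite("pics/c2.png",np.vstack([b,c]))
E
```

```text
[ 405.92102537   16.16514192 1323.02639147] [ 333.13217607 1162.02378865  883.44796311]
```

View pics/c1.png

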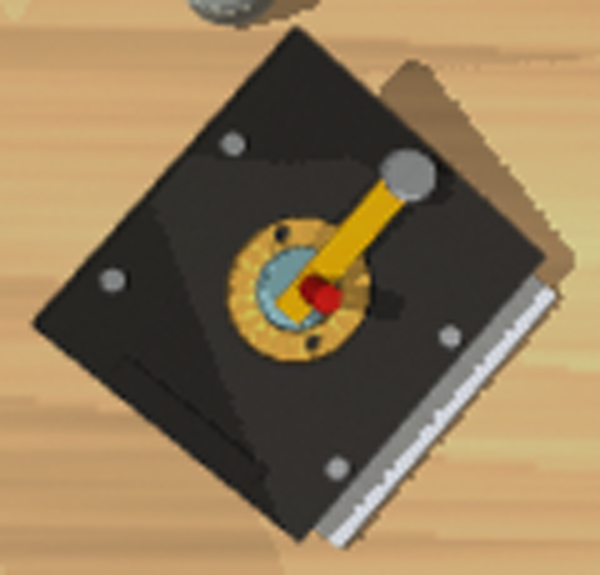

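View pics/c2.png

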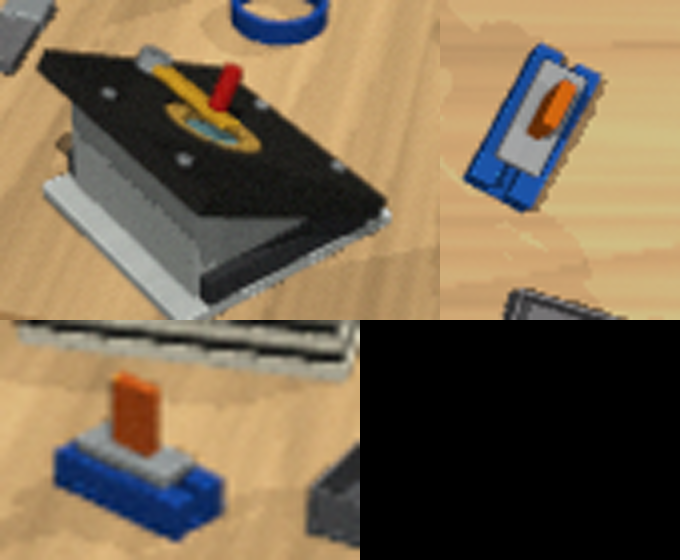

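```bash
cat > m.py <<'E'
from h import *
from scipy.optimize import least_squares
t,s=Cam("top"),Cam("side")
def blob(c,box,test):
    x,y,w,h=box; k=8
    f=cv2.resize(c.f[y:y+h,x:x+w],None,fx=k,fy=k,interpolation=cv2.INTER_CUBIC).astype(int)
    m=test(f[...,0],f[...,1],f[...,2]).astype(np.uint8)
    n,l,st,ce=cv2.connectedComponentsWithStats(m); i=1+np.argmax(st[1:,4])
    return (ce[i]+.5)/k-.5+[x,y], (l==i).astype(np.uint8), k
tp=lambda u,v:(200+(u+.5)/5-.5,145+(v+.5)/5-.5); sp=lambda u,v:(260+(u+.5)/4-.5,210+(v+.5)/4-.5)
T=[(232,145),(112,280),(450,337),(337,468)];S=[(107,93),(185,160),(262,103),(337,163)]
bright=lambda b,g,r:(b>95)&(g>95)
P=[]
for a,b in zip(T,S):
    u=tp(*a);v=sp(*b)
    ua=blob(t,(round(u[0])-4,round(u[1])-4,9,9),bright)[0]
    ub=blob(s,(round(v[0])-4,round(v[1])-3,9,7),bright)[0]
    p,e=tri(t,ua,s,ub);P.append(p);print(p.round(1),e.round(2),np.round(ua-u,1),np.round(ub-v,1))
P=np.array(P);c=P.mean(0)
n=np.linalg.svd(P-c)[2][2];n*=np.sign(n[2]);print("centre",c,"n",n,"tilt",np.degrees(np.arccos(n[2])),"az up",np.degrees(np.arctan2(-n[1],-n[0])))
print("dists",[np.linalg.norm(P[i]-P[j]).round(1) for i,j in((0,1),(2,3),(0,2),(1,3))], "az edges",[np.degrees(np.arctan2(*(P[j]-P[i])[1::-1])).round(1) for i,j in((0,1),(2,3),(2,0),(3,1))])
# red post, brass ring
ur,_,_=blob(t,(245,190,40,30),lambda b,g,r:(r>120)&(g<60)); us,_,_=blob(s,(290,215,40,40),lambda b,g,r:(r>120)&(g<60))
print("red",tri(t,ur,s,us))
ub,_,_=blob(t,(275,170,15,20),lambda b,g,r:(b>95)&(g>95)); print("boss px",ub)
# spanner/rest
for nm,box,test in(("blue",(405,155,45,52),lambda b,g,r:(b>90)&(r<70)),("orange",(405,155,45,52),lambda b,g,r:(r>150)&(b<70)&(g>55)),("grey",(405,155,45,52),lambda b,g,r:(abs(b-r)<25)&(b>120))):
    ce,m,k=blob(t,box,test); r=cv2.minAreaRect(cv2.findContours(m,0,2)[0][0]); z={"blue":28,"orange":89,"grey":40}[nm]
    q=(cv2.boxPoints(r)+.5)/k-.5+box[:2]; w=np.array([t.onz(x,z) for x in q]);print(nm,w[:,:2].round(1).tolist(),w.mean(0).round(1))
E
python3 m.py
```

```text
[643.4 205.6 125.9] 1.74 [ 0.2 -0.2] [ 0.3 -0.1]
[570.4 266.1 125. ] 2.18 [ 0.1 -0.1] [-0.2 -0. ]
[548.3  93.3  56.9] 6.25 [-0.  -0.1] [ 1.5 -1.5]
[475.7 153.4  56.9] 5.73 [0. 0.] [ 1.8 -1.4]
centre [559.44108017 179.58564206  91.14990231] n [-0.27284436 -0.32208356  0.90654185] tilt 24.968247752802647 az up 49.73130012418996
dists [np.float64(94.8), np.float64(94.3), np.float64(162.5), np.float64(162.2)] az edges [np.float64(140.4), np.float64(140.4), np.float64(49.8), np.float64(49.9)]
red (array([565.88974089, 158.8822178 , 109.89888985]), np.float64(0.4637046874186344))
boss px [281.34536785 179.65159109]
blue [[607.8, -245.1], [708.9, -300.3], [683.9, -346.2], [583.4, -290.6]] [ 646.  -295.6   28. ]
orange [[639.3, -286.0], [669.3, -301.9], [663.6, -312.9], [633.6, -296.9]] [ 651.4 -299.4   89. ]
grey [[623.4, -266.2], [695.2, -303.2], [680.1, -332.8], [608.6, -295.6]] [ 651.8 -299.5   40. ]
```

```bash
cat > fit.py <<'E'
from h import *
from scipy.optimize import least_squares
import sys
def frame(cx,cy,yaw,tilt=np.radians(28)):
    x=np.array([np.cos(yaw)*np.cos(tilt),np.sin(yaw)*np.cos(tilt),np.sin(tilt)]);y=np.array([-np.sin(yaw),np.cos(yaw),0]);return np.array([cx,cy,85.]),np.c_[x,y,np.cross(x,y)]
if __name__=="__main__":
    from m import blob,tp,sp,T,S,bright,t,s
    U=[];V=[]
    for a,b in zip(T,S):
        u=tp(*a);v=sp(*b)
        U.append(blob(t,(round(u[0])-4,round(u[1])-4,9,9),bright)[0])
        V.append(v)
    q=np.array([(1,-1),(1,1),(-1,-1),(-1,1)])
    def res(p,both=True):
        c,R=frame(*p[:3]); W=c+(np.c_[q*p[3:5],np.full(4,1.)])@R.T
        r=[(t.proj(W)-U).ravel()]
        r.append((.5 if both else 0)*(s.proj(W)-V).ravel()); return np.concatenate(r)
    for b in(0,1):
        o=least_squares(res,[559,180,.87,80,47],args=(b,));print(o.x.round(2),res(o.x).round(2))
    c,R=frame(*o.x[:3])
    # ring outline in top: brass mask -> plane 4 below the face
    m=((t.f[...,2]>120)&(t.f[...,0]<110)&(t.f[...,1]>80)).astype(np.uint8)
    k=8;f=cv2.resize(t.f[180:225,235:285],None,fx=k,fy=k,interpolation=cv2.INTER_CUBIC).astype(int)
    m=((f[...,2]>110)&(f[...,2]-f[...,0]>50)&(f[...,1]>80)).astype(np.uint8)
    ct=max(cv2.findContours(m,0,1)[0],key=len)[:,0,:]
    L=np.array([R.T@(t.onplane((a+.5)/k-.5+[235,180],c-4*R[:,2],R[:,2])-c) for a in ct])[:,:2]
    for _ in range(5):
        g=least_squares(lambda p:np.hypot(*(L-p[:2]).T)-p[2],[0,0,39],loss='soft_l1').x
        L=L[abs(np.hypot(*(L-g[:2]).T)-g[2])<4]
    print("ring in plate frame",g,len(L))
    # dark holes
    for hp in((283,233),(313,343)):
        u=tp(*hp); x,y=round(u[0])-3,round(u[1])-3
        w=cv2.resize(t.f[y:y+7,x:x+7].astype(np.float32).sum(2),None,fx=k,fy=k,interpolation=cv2.INTER_CUBIC)
        w=np.clip(200-w,0,None); yy,xx=np.mgrid[:w.shape[0],:w.shape[1]]; uv=np.array([(w*xx).sum(),(w*yy).sum()])/w.sum(); uv=(uv+.5)/k-.5+[x,y]
        P=t.onplane(uv,c-6*R[:,2],R[:,2]);l=R.T@(P-c);print("hole",P.round(1),l.round(1),np.hypot(*l[:2]-g[:2]),np.degrees(np.arctan2(*(l[:2]-g[:2])[::-1])))
    rp=np.array([565.9,158.9,109.9]);print("red in plate",(R.T@(rp-c)).round(1))
    b=t.onplane((281.345,179.65),c+15*R[:,2],R[:,2]);print("boss in plate",(R.T@(b-c)).round(1))
E
python3 fit.py | tail -9
```

```text
[562.22 180.68   0.88  82.05  47.49] [ 0.02 -0.04 -0.02  0.04 -0.01  0.04  0.01 -0.05 -0.19  0.12 -0.49  0.03
 -0.41  0.35 -0.26  0.46]
[561.92 180.44   0.88  82.05  47.51] [ 0.07  0.08  0.06  0.19  0.08  0.11  0.13  0.06 -0.13  0.11 -0.41  0.01
 -0.37  0.33 -0.2   0.43]
ring in plate frame [  0.552287   -12.46578471  38.92687287] 637
hole [606.4 184.8  95. ] [ 32.7 -31.6  -6. ] 37.388186660426655 -30.735196507910516
hole [543.3 165.7  65.9] [-29.5   5.   -6. ] 34.73961622849765 149.90591185954707
red in plate [ -0.8 -16.8  28.6]
boss in plate [  2.2 -96.9  15. ]
```

```bash
cat > hole.py <<'E'
from fit import *
import sys
def holes(c,R):
    for n in("top","side"):
        cam=Cam(n);th=np.radians(np.arange(0,360,3))
        v=[]
        for r in(29,31.5,34):
            W=c+np.c_[r*np.cos(th),r*np.sin(th),np.full(len(th),-4.)]@R.T
            p=cam.proj(W).astype(np.float32)
            v.append(cv2.remap(cam.f.astype(np.float32).sum(2),p[None,:,0],p[None,:,1],cv2.INTER_CUBIC)[0])
        v=np.mean(v,0); i=np.argsort(v)[:26]; print(n,sorted((int(np.degrees(th[k]).round()),int(v[k])) for k in i))
if __name__=="__main__":
    c,R=frame(561.92,180.44,.88); c=c+R@[1.1,-12.8,0]; c[2]+=0; print(c); holes(c,R)
E
python3 hole.py
```

```text
[572.40428583 173.0330396   85.51641872]
top [(141, 232), (144, 153), (147, 144), (150, 177), (153, 250), (156, 333), (201, 292), (204, 286), (207, 304), (210, 314), (213, 307), (216, 292), (219, 289), (222, 311), (231, 311), (234, 289), (237, 285), (240, 293), (243, 311), (279, 331), (321, 328), (324, 237), (327, 175), (330, 130), (333, 117), (336, 226)]
side [(0, 163), (3, 165), (6, 164), (9, 153), (12, 145), (15, 140), (18, 134), (21, 130), (24, 139), (27, 150), (30, 148), (33, 151), (36, 152), (39, 163), (42, 166), (45, 156), (48, 129), (51, 122), (54, 123), (57, 138), (60, 141), (63, 157), (66, 170), (255, 182), (354, 182), (357, 171)]
```

```bash
cat > go.py <<'E'
import numpy as np
from scipy.spatial.transform import Rotation as Ro
from fit import frame
from bench import robot
C,PR=frame(0,0,.88); C=np.array([571.9,173.5,85.3])
def toolR(xdir,zdir):
    x=xdir/np.linalg.norm(xdir); return np.c_[x,np.cross(zdir,x),zdir]
def plate(p,phi): return C+PR@np.array(p,float), toolR(PR@[np.cos(phi),np.sin(phi),0],-PR[:,2])
def arm(a,h,r=80,off=(0,0)): return plate((r*np.sin(a)+off[0],-85+r*np.cos(a)+off[1],h),np.pi/2-a)
def down(p,az): return np.array(p,float),toolR(np.array([np.cos(az),np.sin(az),0]),np.array([0,0,-1.]))
def cur():
    o=robot.observe(); return o,o["position"],Ro.from_euler("xyz",o["eef_rot"]).as_matrix()
def delta(frm,to):
    return np.r_[frm[1].T@(to[0]-frm[0]),np.degrees(Ro.from_matrix(frm[1].T@to[1]).as_rotvec())].round(2).tolist()
def show(*targets):
    o,p,R=cur(); print("t",o["time"],"pos",p.round(1),"gap",o["finger_gap"].__round__(1),"F",o["ft_force"].round(1),"M",o["moment"].round(2),"q",o["q"].round(2))
    for t in targets: print(delta((p,R),t))
def local():
    o,p,R=cur(); print("plate frame tcp",(PR.T@(p-C)).round(2),"x",(PR.T@R[:,0]).round(3),"z",(PR.T@R[:,2]).round(3),"Fplate",(PR.T@o["ft_force"]).round(2),"Mplate",(PR.T@o["moment"]).round(3))
E
python3 - <<'E'
from go import *
t=arm(-.03,140); show((np.array([520,-150,280]),t[1]),t); print(plate((0,0,0),0)[0],t[0])
E
```

```text
t 0.5 pos [ 241.7 -521.7  231.3] gap 85.2 F [-0.5 -0.1 -0.2] M [-0.   -0.   -0.04] q [-1.21  0.31  1.51 -0.    1.33 -0.07]
[408.82, -220.32, -48.7, -18.26, 28.03, -114.56]
[532.85, -458.22, 23.52, -18.26, 28.03, -114.56]
[571.9 173.5  85.3] [532.55406279 118.00070261 207.78610025]
```

Emit:
{"op": "step_arm", "data": {"steps": [{"dx":409,"dy":-220,"dz":-49,"rx":-18.26,"ry":28.03,"rz":-114.56,"hand":30},{"dx":409,"dy":-220,"dz":-49,"rx":-18.26,"ry":28.03,"rz":-114.56,"hand":30},{"dx":409,"dy":-220,"dz":-49,"rx":-18.26,"ry":28.03,"rz":-114.56,"hand":30},{"dx":409,"dy":-220,"dz":-49,"rx":-18.26,"ry":28.03,"rz":-114.56,"hand":30},{"dx":409,"dy":-220,"dz":-49,"rx":-18.26,"ry":28.03,"rz":-114.56,"hand":30},{"dx":409,"dy":-220,"dz":-49,"rx":-18.26,"ry":28.03,"rz":-114.56,"hand":30},{"dx":409,"dy":-220,"dz":-49,"rx":-18.26,"ry":28.03,"rz":-114.56,"hand":30},{"dx":409,"dy":-220,"dz":-49,"rx":-18.26,"ry":28.03,"rz":-114.56,"hand":30}]}}

```text
time: 1.3
position: [481.1, -201.7, 273.9]
eef_rot: [2.847, -0.125, 1.62]
ft_force: [0.4, -1.1, -0.1]
finger_gap: 30.2
finger_force: 0.0
```

Run:
```python
from go import *
show(arm(-.03,140))
```

```text
t 1.3 pos [ 481.1 -201.7  273.9] gap 30.2 F [ 0.4 -1.1 -0.1] M [-0.11  0.15 -0.01] q [-0.68  0.11  1.71  0.31  1.2  -0.81]
[306.05, 33.88, 120.02, -7.67, 11.85, -48.22]
```

Emit:
{"op": "step_arm", "data": {"steps": [{"dx":306,"dy":34,"dz":120,"rx":-7.67,"ry":11.85,"rz":-48.2},{"dx":306,"dy":34,"dz":120,"rx":-7.67,"ry":11.85,"rz":-48.2},{"dx":306,"dy":34,"dz":120,"rx":-7.67,"ry":11.85,"rz":-48.2},{"dx":306,"dy":34,"dz":120,"rx":-7.67,"ry":11.85,"rz":-48.2},{"dx":306,"dy":34,"dz":120,"rx":-7.67,"ry":11.85,"rz":-48.2},{"dx":306,"dy":34,"dz":120,"rx":-7.67,"ry":11.85,"rz":-48.2},{"dx":306,"dy":34,"dz":120,"rx":-7.67,"ry":11.85,"rz":-48.2},{"dx":306,"dy":34,"dz":120,"rx":-7.67,"ry":11.85,"rz":-48.2}]}}

```text
invalid input
```

Run:
```python
from go import *
show(arm(-.03,60)); local()
```

```text
t 1.3 pos [ 481.1 -201.7  273.9] gap 30.2 F [ 0.4 -1.1 -0.1] M [-0.11  0.15 -0.01] q [-0.68  0.11  1.71  0.31  1.2  -0.81]
[324.78, 36.74, 197.74, -7.67, 11.85, -48.22]
plate frame tcp [-217.87 -169.02  329.46] x [ 0.705  0.669 -0.234] z [-0.195 -0.134 -0.972] Fplate [-0.6  -0.96  0.15] Mplate [ 0.035  0.186 -0.035]
```

Emit:
{"op": "step_arm", "data": {"steps": [{"hand":30,"dx":306,"dy":34,"dz":120,"rx":-7.7,"ry":11.8,"rz":-48.2},{"hand":30,"dx":306,"dy":34,"dz":120,"rx":-7.7,"ry":11.8,"rz":-48.2},{"hand":30,"dx":306,"dy":34,"dz":120,"rx":-7.7,"ry":11.8,"rz":-48.2},{"hand":30,"dx":306,"dy":34,"dz":120,"rx":-7.7,"ry":11.8,"rz":-48.2},{"hand":30,"dx":306,"dy":34,"dz":120,"rx":-7.7,"ry":11.8,"rz":-48.2},{"hand":30,"dx":306,"dy":34,"dz":120,"rx":-7.7,"ry":11.8,"rz":-48.2},{"hand":30,"dx":306,"dy":34,"dz":120,"rx":-7.7,"ry":11.8,"rz":-48.2},{"hand":30,"dx":306,"dy":34,"dz":120,"rx":-7.7,"ry":11.8,"rz":-48.2}]}}

```text
time: 2.1
position: [532.4, 119.2, 206.4]
eef_rot: [2.654, 0.01, 2.476]
ft_force: [-0.3, 0.4, -0.4]
finger_gap: 29.9
finger_force: 0.0
```

Run:
```python
from go import *
show(arm(-.03,60)); local()
```

```text
t 2.1 pos [532.4 119.2 206.4] gap 29.9 F [-0.3  0.4 -0.4] M [-0.17  0.16 -0.08] q [-0.14  0.17  1.9   0.55  0.88 -1.36]
[-1.1, -0.07, 78.37, -0.07, -0.16, -0.19]
plate frame tcp [ -2.27  -4.16 138.37] x [-0.027  1.     0.003] z [-0.001  0.003 -1.   ] Fplate [-0.09  0.49 -0.45] Mplate [-0.02   0.231 -0.077]
```

Emit:
{"op": "step_arm", "data": {"steps": [{"hand":30,"dx":-1,"dz":40},{"hand":30,"dx":-1,"dz":80},{"hand":30,"dx":-1,"dz":95},{"hand":30,"dx":-1,"dz":105},{"hand":30,"dx":-1,"dz":114},{"hand":30,"dx":-1,"dz":114}]}}

```text
invalid input
```

Run:
```python
from go import *
show(); local()
from h import *
f=[cv2.resize(Cam(n).f[y:y+90,x:x+110],None,fx=3.6,fy=3.6,interpolation=cv2.INTER_CUBIC) for n,x,y in(("top",205,150),("side",260,190))]
cv2.imwrite("pics/p1.png",np.hstack(f))
```

```text
t 2.1 pos [532.4 119.2 206.4] gap 29.9 F [-0.3  0.4 -0.4] M [-0.17  0.16 -0.08] q [-0.14  0.17  1.9   0.55  0.88 -1.36]
plate frame tcp [ -2.27  -4.16 138.37] x [-0.027  1.     0.003] z [-0.001  0.003 -1.   ] Fplate [-0.09  0.49 -0.45] Mplate [-0.02   0.231 -0.077]
```

View pics/p1.png

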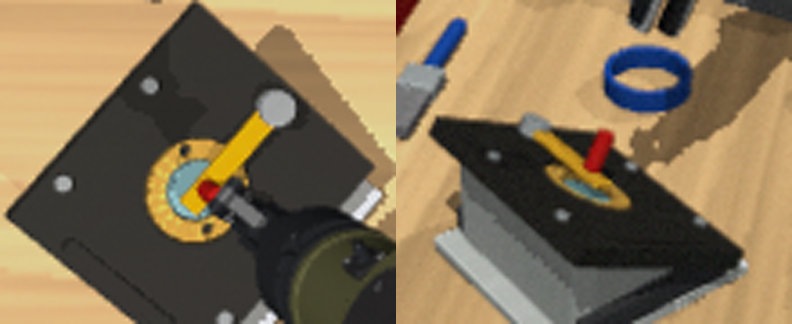

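Emit:
{"op": "step_arm", "data": {"steps": [{"hand":30,"dx":-1,"dy":0,"dz":40,"rx":0,"ry":0,"rz":0},{"hand":30,"dx":-1,"dy":0,"dz":75,"rx":0,"ry":0,"rz":0},{"hand":30,"dx":-1,"dy":0,"dz":92,"rx":0,"ry":0,"rz":0},{"hand":30,"dx":-1,"dy":0,"dz":103,"rx":0,"ry":0,"rz":0},{"hand":30,"dx":-1,"dy":0,"dz":114,"rx":0,"ry":0,"rz":0},{"hand":30,"dx":-1,"dy":0,"dz":114,"rx":0,"ry":0,"rz":0}]}}

```text
time: 2.8
position: [568.9, 155.8, 106.1]
eef_rot: [2.654, 0.012, 2.47]
ft_force: [0.7, 0.4, -0.5]
finger_gap: 30.0
finger_force: 0.0
```

Run:
```python
from go import *
show(); local()
o,p,R=cur()
for a in(.1,.25,.4,.55,.7,.85,1.0,1.1,1.15,1.3,1.45,1.5,1.6): print(a,delta((p,R),arm(a,24)))
```

```text
t 2.8 pos [568.9 155.8 106.1] gap 30.0 F [ 0.7  0.4 -0.5] M [-0.19  0.14  0.01] q [-0.04  0.36  1.96  0.69  0.63 -1.47]
plate frame tcp [-3.94 -8.94 25.68] x [-0.023  1.    -0.002] z [-0.001 -0.002 -1.   ] Fplate [ 0.45 -0.27 -0.8 ] Mplate [-0.004  0.232  0.015]
0.1 [3.27, 12.0, 1.66, -0.05, 0.09, 7.03]
0.25 [0.92, 23.76, 1.66, -0.05, 0.1, 15.63]
0.4 [-3.17, 35.03, 1.65, -0.04, 0.1, 24.22]
0.55 [-8.89, 45.56, 1.65, -0.03, 0.1, 32.82]
0.7 [-16.13, 55.12, 1.65, -0.02, 0.11, 41.41]
0.85 [-24.71, 63.49, 1.65, -0.02, 0.11, 50.01]
1.0 [-34.44, 70.49, 1.66, -0.01, 0.11, 58.6]
1.1 [-41.47, 74.31, 1.67, -0.0, 0.11, 64.33]
1.15 [-45.12, 75.95, 1.67, 0.0, 0.11, 67.19]
1.3 [-56.48, 79.76, 1.69, 0.01, 0.11, 75.79]
1.45 [-68.29, 81.82, 1.7, 0.02, 0.12, 84.38]
1.5 [-72.28, 82.11, 1.71, 0.02, 0.12, 87.25]
1.6 [-80.28, 82.1, 1.72, 0.03, 0.12, 92.98]
```

Emit:
{"op": "step_arm", "data": {"steps": [{"hand":30,"dx":3,"dy":12,"dz":1.5,"rx":0,"ry":0,"rz":7},{"hand":30,"dx":1,"dy":23.8,"dz":1.5,"rx":0,"ry":0,"rz":15.6},{"hand":30,"dx":-3.2,"dy":35,"dz":1.5,"rx":0,"ry":0,"rz":24.2},{"hand":30,"dx":-8.9,"dy":45.6,"dz":1.5,"rx":0,"ry":0,"rz":32.8},{"hand":30,"dx":-16.1,"dy":55.1,"dz":1.5,"rx":0,"ry":0,"rz":41.4},{"hand":30,"dx":-24.7,"dy":63.5,"dz":1.5,"rx":0,"ry":0,"rz":50},{"hand":30,"dx":-34.4,"dy":70.5,"dz":1.5,"rx":0,"ry":0,"rz":58.6},{"hand":30,"dx":-41.5,"dy":74.3,"dz":1.5,"rx":0,"ry":0,"rz":64.3}]}}

```text
time: 3.6
position: [641.9, 182.4, 141.6]
eef_rot: [2.906, -0.431, 1.399]
ft_force: [-1.7, -0.2, -2.1]
finger_gap: 29.7
finger_force: 0.9
```

Run:
```python
from go import *
show(); local()
o,p,R=cur()
for a in(1.1,1.2,1.3,1.4,1.45,1.5,1.55,1.6): print(a,delta((p,R),arm(a,24)))
```

```text
t 3.6 pos [641.9 182.4 141.6] gap 29.7 F [-1.7 -0.2 -2.1] M [-0.28  0.4   0.12] q [ 0.01  0.39  1.77  0.56  0.74 -0.14]
plate frame tcp [ 71.83 -48.32  25.53] x [ 0.893  0.451 -0.001] z [-0.001 -0.001 -1.   ] Fplate [-2.06  1.19 -1.33] Mplate [0.17  0.473 0.051]
1.1 [-0.65, 0.11, 1.53, 0.06, 0.08, -0.19]
1.2 [-1.03, 8.09, 1.54, 0.06, 0.07, 5.54]
1.3 [-2.19, 16.0, 1.55, 0.06, 0.07, 11.27]
1.4 [-4.15, 23.76, 1.56, 0.07, 0.07, 17.0]
1.45 [-5.41, 27.55, 1.56, 0.07, 0.07, 19.86]
1.5 [-6.86, 31.28, 1.57, 0.07, 0.06, 22.73]
1.55 [-8.5, 34.93, 1.58, 0.07, 0.06, 25.59]
1.6 [-10.32, 38.49, 1.58, 0.07, 0.06, 28.46]
```

Emit:
{"op": "step_arm", "data": {"steps": [{"hand":30,"dx":-1,"dy":8,"dz":1.5,"rx":0,"ry":0,"rz":5.5},{"hand":30,"dx":-2.2,"dy":16,"dz":1.5,"rx":0,"ry":0,"rz":11.3},{"hand":30,"dx":-4.2,"dy":23.8,"dz":1.5,"rx":0,"ry":0,"rz":17},{"hand":30,"dx":-5.4,"dy":27.6,"dz":1.5,"rx":0,"ry":0,"rz":19.9},{"hand":30,"dx":-6.9,"dy":31.3,"dz":1.5,"rx":0,"ry":0,"rz":22.7},{"hand":30,"dx":-7.8,"dy":33.5,"dz":1.5,"rx":0,"ry":0,"rz":24.5}]}}

```text
time: 4.2
position: [672.4, 167.0, 144.1]
eef_rot: [3.117, -0.487, 0.929]
ft_force: [-1.7, 0.1, -0.0]
finger_gap: 30.2
finger_force: 0.6
```

Run:
```python
from go import *
show(); local()
o,p,R=cur()
for a in(1.55,1.57,1.59,1.61,1.63): print(a,delta((p,R),arm(a,24)))
```

```text
t 4.2 pos [672.4 167.  144.1] gap 30.2 F [-1.7  0.1 -0. ] M [-0.14  0.39  0.08] q [-0.02  0.42  1.7   0.55  0.78  0.28]
plate frame tcp [ 79.75 -81.63  24.19] x [ 0.999  0.043 -0.001] z [-0.001 -0.002 -1.   ] Fplate [-0.9   1.38  0.45] Mplate [ 0.229  0.356 -0.033]
1.55 [0.16, 1.71, 0.19, 0.09, 0.04, 1.27]
1.57 [0.11, 3.31, 0.19, 0.09, 0.04, 2.41]
1.59 [0.02, 4.91, 0.2, 0.09, 0.04, 3.56]
1.61 [-0.09, 6.5, 0.2, 0.09, 0.04, 4.7]
1.63 [-0.24, 8.1, 0.2, 0.09, 0.04, 5.85]
```

Emit:
{"op": "step_arm", "data": {"steps": [{"hand":30,"dx":0,"dy":1.7,"dz":0,"rx":0,"ry":0,"rz":1.3},{"hand":30,"dx":0,"dy":3.3,"dz":0,"rx":0,"ry":0,"rz":2.4},{"hand":30,"dx":0,"dy":5,"dz":0,"rx":0,"ry":0,"rz":3.5},{"hand":30,"dx":0,"dy":5,"dz":0,"rx":0,"ry":0,"rz":3.5}]}}

```text
time: 4.6
position: [675.8, 165.1, 143.6]
eef_rot: [-3.132, -0.488, 0.86]
ft_force: [-5.7, 1.3, 1.8]
finger_gap: 30.2
finger_force: 2.1
```

Run:
```python
from go import *
show(); local()
```

```text
t 4.6 pos [675.8 165.1 143.6] gap 30.2 F [-5.7  1.3  1.8] M [0.23 0.68 0.37] q [-0.02  0.42  1.7   0.55  0.78  0.34]
plate frame tcp [ 80.07 -85.41  23.46] x [ 1.    -0.017 -0.001] z [-0.001  0.    -1.   ] Fplate [-1.49  5.18  2.8 ] Mplate [0.766 0.26  0.01 ]
```

Emit:
{"op": "step_arm", "data": {"steps": [{"hand":30,"dx":0,"dy":1,"dz":0,"rx":0,"ry":0,"rz":0.5},{"hand":30,"dx":0,"dy":2,"dz":0,"rx":0,"ry":0,"rz":0.5},{"hand":30,"dx":0,"dy":2,"dz":0,"rx":0,"ry":0,"rz":0.5}]}}

```text
time: 4.9
position: [675.8, 164.9, 143.4]
eef_rot: [-3.124, -0.487, 0.851]
ft_force: [-7.5, 3.1, 4.9]
finger_gap: 30.1
finger_force: 4.0
```

Run:
```python
from go import *
show(); local()
```

```text
t 4.9 pos [675.8 164.9 143.4] gap 30.1 F [-7.5  3.1  4.9] M [0.63 1.02 0.66] q [-0.02  0.42  1.69  0.55  0.79  0.35]
plate frame tcp [ 79.9  -85.56  23.28] x [ 1.    -0.026 -0.001] z [-0.001  0.004 -1.   ] Fplate [0.14 7.72 5.43] Mplate [1.359 0.166 0.022]
```

Emit:
{"op": "step_arm", "data": {"steps": [{"hand":30,"dx":0,"dy":-7,"dz":0,"rx":0,"ry":0,"rz":-4},{"hand":30,"dx":0,"dy":-8.5,"dz":0,"rx":0,"ry":0,"rz":-12},{"hand":30,"dx":0,"dy":-8.5,"dz":0,"rx":0,"ry":0,"rz":-20},{"hand":30,"dx":0,"dy":-8.5,"dz":0,"rx":0,"ry":0,"rz":-28},{"hand":30,"dx":0,"dy":-8.5,"dz":0,"rx":0,"ry":0,"rz":-36},{"hand":30,"dx":0,"dy":-8.5,"dz":0,"rx":0,"ry":0,"rz":-44},{"hand":30,"dx":0,"dy":-8.5,"dz":0,"rx":0,"ry":0,"rz":-52},{"hand":30,"dx":0,"dy":-8.5,"dz":0,"rx":0,"ry":0,"rz":-60}]}}

```text
time: 5.7
position: [673.3, 168.4, 144.1]
eef_rot: [2.712, -0.242, 1.96]
ft_force: [-0.9, -0.1, -0.2]
finger_gap: 29.9
finger_force: 0.0
```

Run:
```python
from go import *
show(plate((79.8,-78.6,24),np.pi/2)); local()
```

```text
t 5.7 pos [673.3 168.4 144.1] gap 29.9 F [-0.9 -0.1 -0.2] M [-0.22  0.11  0.08] q [-0.01  0.42  1.7   0.55  0.77 -0.7 ]
[1.66, -2.62, -0.64, 0.1, 0.23, -31.1]
plate frame tcp [ 81.19 -81.38  23.37] x [ 0.517  0.856 -0.003] z [ 0.001 -0.004 -1.   ] Fplate [-0.64  0.61  0.14] Mplate [-0.015  0.24   0.095]
```

Emit:
{"op": "step_arm", "data": {"squeeze": 20, "steps": [{"hand":30,"dx":0.5,"dy":-1,"dz":0,"rx":0,"ry":0,"rz":-8},{"hand":30,"dx":1.7,"dy":-2.6,"dz":0,"rx":0,"ry":0,"rz":-16},{"hand":30,"dx":1.7,"dy":-2.6,"dz":0,"rx":0,"ry":0,"rz":-24},{"hand":22,"dx":1.7,"dy":-2.6,"dz":0,"rx":0,"ry":0,"rz":-31},{"hand":18,"dx":1.7,"dy":-2.6,"dz":0,"rx":0,"ry":0,"rz":-31},{"hand":14,"dx":1.7,"dy":-2.6,"dz":0,"rx":0,"ry":0,"rz":-31},{"hand":14,"dx":1.7,"dy":-2.6,"dz":0,"rx":0,"ry":0,"rz":-31},{"hand":14,"dx":1.7,"dy":-2.6,"dz":0,"rx":0,"ry":0,"rz":-31}]}}

```text
time: 6.5
position: [669.5, 169.0, 143.0]
eef_rot: [2.654, -0.001, 2.442]
ft_force: [-1.6, -4.3, 1.9]
finger_gap: 14.9
finger_force: 19.5
```

Run:
```python
from go import *
show(); local()
```

```text
t 6.5 pos [669.5 169.  143. ] gap 14.9 F [-1.6 -4.3  1.9] M [-0.81  0.26 -0.12] q [-0.01  0.42  1.71  0.55  0.77 -1.23]
plate frame tcp [ 78.93 -78.07  23.39] x [ 0.009  1.    -0.003] z [-0.001 -0.003 -1.   ] Fplate [-2.96 -1.49  3.7 ] Mplate [-0.338  0.792  0.047]
```

Emit:
{"op": "step_arm", "data": {"steps": [{"hand":14,"dx":-2,"dy":0,"dz":0,"rx":0,"ry":0,"rz":0},{"hand":14,"dx":-4,"dy":0,"dz":0,"rx":0,"ry":0,"rz":0},{"hand":14,"dx":-4,"dy":0,"dz":0,"rx":0,"ry":0,"rz":0},{"hand":14,"dx":-4,"dy":0,"dz":0,"rx":0,"ry":0,"rz":0}]}}

```text
time: 6.9
position: [669.7, 168.8, 142.9]
eef_rot: [2.654, -0.007, 2.445]
ft_force: [-7.6, -0.5, 6.2]
finger_gap: 15.2
finger_force: 19.9
```

Run:
```python
from go import *
show(); local()
```

```text
t 6.9 pos [669.7 168.8 142.9] gap 15.2 F [-7.6 -0.5  6.2] M [0.15 0.85 0.44] q [-0.01  0.42  1.71  0.55  0.78 -1.24]
plate frame tcp [ 78.89 -78.4   23.3 ] x [0.009 1.    0.003] z [-0.001  0.003 -1.   ] Fplate [-1.71  5.51  7.94] Mplate [0.875 0.424 0.035]
```

Emit:
{"op": "step_arm", "data": {"steps": [{"hand":34,"dx":-2,"dy":0,"dz":0,"rx":0,"ry":0,"rz":0},{"hand":34,"dx":-2,"dy":0,"dz":-1,"rx":0,"ry":0,"rz":0},{"hand":50,"dx":0,"dy":0,"dz":-30,"rx":0,"ry":0,"rz":0},{"hand":50,"dx":0,"dy":0,"dz":-80,"rx":0,"ry":0,"rz":0},{"hand":50,"dx":0,"dy":0,"dz":-120,"rx":0,"ry":0,"rz":0},{"hand":50,"dx":0,"dy":0,"dz":-120,"rx":0,"ry":0,"rz":0}]}}

```text
time: 7.5
position: [639.1, 122.5, 255.6]
eef_rot: [2.646, 0.007, 2.441]
ft_force: [1.3, -0.2, 0.8]
finger_gap: 50.2
finger_force: 0.0
```

```bash
sed -i 's/^def toolR/C=C+PR@[-.9,.8,0]\ndef toolR/' go.py
python3 - <<'E'
from go import *
az=np.radians(180-27.8)
t=down((651.6,-299.5,200),az); show((np.array([560,-60,260.]),t[1]),t); local()
E
```

```text
t 7.5 pos [639.1 122.5 255.6] gap 50.2 F [ 1.3 -0.2  0.8] M [-0.19  0.06  0.07] q [-0.1   0.25  1.64  0.48  1.   -1.18]
[-57.22, -165.75, -94.06, 28.21, 3.44, -12.0]
[-281.24, -304.11, -98.82, 28.21, 3.44, -12.0]
plate frame tcp [ 83.98 -85.11 148.7 ] x [ 0.006  1.    -0.011] z [ 0.006 -0.011 -1.   ] Fplate [ 0.99 -1.13  0.39] Mplate [-0.033  0.18   0.092]
```

Emit:
{"op": "step_arm", "data": {"steps": [{"hand":50,"dx":-281,"dy":-304,"dz":-99,"rx":28.2,"ry":3.4,"rz":-12},{"hand":50,"dx":-281,"dy":-304,"dz":-99,"rx":28.2,"ry":3.4,"rz":-12},{"hand":50,"dx":-281,"dy":-304,"dz":-99,"rx":28.2,"ry":3.4,"rz":-12},{"hand":50,"dx":-281,"dy":-304,"dz":-99,"rx":28.2,"ry":3.4,"rz":-12},{"hand":50,"dx":-281,"dy":-304,"dz":-99,"rx":28.2,"ry":3.4,"rz":-12},{"hand":50,"dx":-281,"dy":-304,"dz":-99,"rx":28.2,"ry":3.4,"rz":-12},{"hand":50,"dx":-281,"dy":-304,"dz":-99,"rx":28.2,"ry":3.4,"rz":-12},{"hand":50,"dx":-281,"dy":-304,"dz":-99,"rx":28.2,"ry":3.4,"rz":-12}]}}

```text
time: 8.3
position: [648.4, -273.8, 195.0]
eef_rot: [-3.138, -0.01, 2.659]
ft_force: [0.2, 0.1, -0.5]
finger_gap: 49.7
finger_force: 0.0
```

Emit:
{"op": "step_arm", "data": {"steps": [{"hand":50,"dx":0,"dy":0,"dz":0,"rx":0,"ry":0,"rz":0},{"hand":50,"dx":0,"dy":0,"dz":0,"rx":0,"ry":0,"rz":0}]}}

```text
time: 8.5
position: [647.8, -273.4, 194.7]
eef_rot: [-3.138, -0.012, 2.656]
ft_force: [0.1, 0.3, 0.1]
finger_gap: 49.8
finger_force: 0.0
```

Run:
```python
from go import *
az=np.radians(180-27.8)
show(down((651.6,-299.5,100),az),down((651.6,-299.5,45),az))
```

```text
t 8.5 pos [ 647.8 -273.4  194.7] gap 49.8 F [0.1 0.3 0.1] M [ 0.07  0.01 -0.05] q [-0.46  0.52  1.25 -0.    1.39 -1.54]
[-16.67, -20.9, 94.62, -0.21, -0.67, -0.03]
[-17.31, -20.7, 149.62, -0.21, -0.67, -0.03]
```

Emit:
{"op": "step_arm", "data": {"steps": [{"hand":50,"dx":-16.7,"dy":-20.9,"dz":40,"rx":-0.2,"ry":-0.7,"rz":0},{"hand":50,"dx":-16.7,"dy":-20.9,"dz":80,"rx":-0.2,"ry":-0.7,"rz":0},{"hand":50,"dx":-16.7,"dy":-20.9,"dz":94.6,"rx":-0.2,"ry":-0.7,"rz":0},{"hand":50,"dx":-16.7,"dy":-20.9,"dz":94.6,"rx":-0.2,"ry":-0.7,"rz":0}]}}

```text
time: 8.9
position: [650.2, -295.7, 98.6]
eef_rot: [-3.141, -0.005, 2.66]
ft_force: [-0.3, -0.1, 0.1]
finger_gap: 50.1
finger_force: 0.0
```

Run:
```python
from go import *
az=np.radians(180-27.8)
show(down((651.6,-299.5,60),az),down((651.6,-299.5,45),az))
from h import *
f=[cv2.resize(Cam(n).f[y:y+80,x:x+80],None,fx=5,fy=5,interpolation=cv2.INTER_CUBIC) for n,x,y in(("top",390,140),("side",285,120))]
cv2.imwrite("pics/p2.png",np.hstack(f))
```

```text
t 8.9 pos [ 650.2 -295.7   98.6] gap 50.1 F [-0.3 -0.1  0.1] M [ 0.02 -0.   -0.01] q [-0.49  0.6   1.34 -0.    1.2  -1.57]
[-3.21, -2.74, 38.63, -0.02, -0.26, 0.21]
[-3.28, -2.73, 53.63, -0.02, -0.26, 0.21]
```

View pics/p2.png

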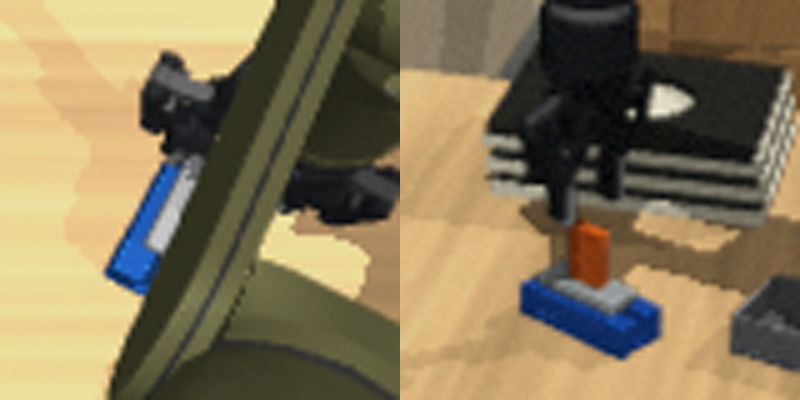

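Emit:
{"op": "step_arm", "data": {"squeeze": 80, "steps": [{"hand":50,"dx":-3.2,"dy":-2.7,"dz":20,"rx":0,"ry":-0.2,"rz":0.2},{"hand":50,"dx":-3.2,"dy":-2.7,"dz":38,"rx":0,"ry":-0.2,"rz":0.2},{"hand":50,"dx":-3.2,"dy":-2.7,"dz":47,"rx":0,"ry":-0.2,"rz":0.2},{"hand":50,"dx":-3.2,"dy":-2.7,"dz":53.5,"rx":0,"ry":-0.2,"rz":0.2},{"hand":50,"dx":-3.2,"dy":-2.7,"dz":53.5,"rx":0,"ry":-0.2,"rz":0.2},{"hand":30,"dx":-3.2,"dy":-2.7,"dz":53.5,"rx":0,"ry":-0.2,"rz":0.2}]}}

```text
time: 9.6
position: [654.4, -302.8, 49.5]
eef_rot: [-3.14, 0.008, 2.655]
ft_force: [0.5, 0.4, -0.1]
finger_gap: 36.5
finger_force: 0.0
```

Run:
```python
from go import *
az=np.radians(180-27.8)
show(down((651.6,-299.5,45),az))
```

```text
t 9.6 pos [ 654.4 -302.8   49.5] gap 36.5 F [ 0.5  0.4 -0.1] M [ 0.01  0.03 -0.01] q [-0.49  0.65  1.38 -0.    1.1  -1.58]
[4.07, 1.65, 4.43, -0.07, 0.45, -0.06]
```

Emit:
{"op": "step_arm", "data": {"steps": [{"hand":30,"dx":0,"dy":0,"dz":0,"rx":0,"ry":0,"rz":0},{"hand":30,"dx":0,"dy":0,"dz":0,"rx":0,"ry":0,"rz":0},{"hand":30,"dx":0,"dy":0,"dz":0,"rx":0,"ry":0,"rz":0},{"hand":30,"dx":0,"dy":0,"dz":0,"rx":0,"ry":0,"rz":0}]}}

```text
time: 10.0
position: [653.7, -302.8, 48.6]
eef_rot: [-3.14, 0.006, 2.655]
ft_force: [-0.4, -0.5, 0.7]
finger_gap: 30.1
finger_force: 0.0
```

Run:
```python
from go import *
az=np.radians(180-27.8)
show(down((651.6,-299.5,45),az))
```

```text
t 10.0 pos [ 653.7 -302.8   48.6] gap 30.1 F [-0.4 -0.5  0.7] M [ 0.02 -0.05 -0.03] q [-0.49  0.66  1.38 -0.    1.1  -1.58]
[3.43, 1.89, 3.58, -0.07, 0.37, -0.08]
```

Emit:
{"op": "step_arm", "data": {"steps": [{"hand":30,"dx":3,"dy":1.9,"dz":3,"rx":0,"ry":0.3,"rz":0},{"hand":30,"dx":3,"dy":1.9,"dz":3,"rx":0,"ry":0.3,"rz":0},{"hand":30,"dx":3,"dy":1.9,"dz":3,"rx":0,"ry":0.3,"rz":0},{"hand":30,"dx":3,"dy":1.9,"dz":3,"rx":0,"ry":0.3,"rz":0}]}}

```text
time: 10.4
position: [651.9, -299.5, 45.2]
eef_rot: [-3.14, 0.001, 2.655]
ft_force: [-0.1, -0.2, -0.3]
finger_gap: 29.8
finger_force: 0.0
```

Run:
```python
from go import *
az=np.radians(180-27.8)
show(down((651.6,-299.5,45),az))
```

```text
t 10.4 pos [ 651.9 -299.5   45.2] gap 29.8 F [-0.1 -0.2 -0.3] M [ 0.02 -0.   -0.01] q [-0.49  0.66  1.39 -0.    1.1  -1.57]
[0.29, -0.11, 0.21, -0.07, 0.04, -0.07]
```

Emit:
{"op": "step_arm", "data": {"squeeze": 80, "steps": [{"hand":20,"dx":0,"dy":0,"dz":0,"rx":0,"ry":0,"rz":0},{"hand":14,"dx":0,"dy":0,"dz":0,"rx":0,"ry":0,"rz":0},{"hand":8,"dx":0,"dy":0,"dz":0,"rx":0,"ry":0,"rz":0},{"hand":8,"dx":0,"dy":0,"dz":0,"rx":0,"ry":0,"rz":0},{"hand":8,"dx":0,"dy":0,"dz":0,"rx":0,"ry":0,"rz":0},{"hand":8,"dx":0,"dy":0,"dz":0,"rx":0,"ry":0,"rz":0}]}}

```text
time: 11.0
position: [652.0, -299.7, 45.5]
eef_rot: [-3.14, 0.001, 2.655]
ft_force: [-0.6, 0.2, 0.9]
finger_gap: 11.3
finger_force: 78.3
```

Run:
```python
from go import *
az=np.radians(180-27.8)
show(down((651.6,-299.5,45),az))
```

```text
t 11.0 pos [ 652.  -299.7   45.5] gap 11.3 F [-0.6  0.2  0.9] M [-0.02  0.01 -0.  ] q [-0.49  0.66  1.39 -0.    1.1  -1.57]
[0.46, -0.01, 0.47, -0.07, 0.07, -0.08]
```

Run:
```python
from go import *
o,p,R=cur(); phi=np.radians(148.75)
t=plate((0,0,150),phi); print(t[0]); print(delta((p,R),t)); print(delta((p+[0,0,170],R),t))
```

```text
[525.90844343 119.12125318 217.31961452]
[307.11, 311.03, -172.61, -23.61, -16.57, -46.06]
[307.31, 311.25, -2.61, -23.61, -16.57, -46.06]
```

Emit:
{"op": "step_arm", "data": {"steps": [{"hand":8,"dx":0,"dy":0,"dz":-10,"rx":0,"ry":0,"rz":0},{"hand":8,"dx":0,"dy":0,"dz":-30,"rx":0,"ry":0,"rz":0},{"hand":8,"dx":0,"dy":0,"dz":-70,"rx":0,"ry":0,"rz":0},{"hand":8,"dx":0,"dy":0,"dz":-120,"rx":0,"ry":0,"rz":0},{"hand":8,"dx":0,"dy":0,"dz":-170,"rx":0,"ry":0,"rz":0},{"hand":8,"dx":0,"dy":0,"dz":-170,"rx":0,"ry":0,"rz":0},{"hand":8,"dx":0,"dy":0,"dz":-170,"rx":0,"ry":0,"rz":0}]}}

```text
time: 11.7
position: [652.5, -299.6, 217.7]
eef_rot: [-3.14, 0.005, 2.655]
ft_force: [-0.6, -0.0, -3.2]
finger_gap: 11.2
finger_force: 78.1
```

Run:
```python
from go import *
t=plate((0,0,150),np.radians(148.75)); show(t)
```

```text
t 11.7 pos [ 652.5 -299.6  217.7] gap 11.2 F [-0.6 -0.  -3.2] M [ 0.02  0.01 -0.03] q [-0.49  0.51  1.2  -0.    1.43 -1.57]
[307.58, 310.96, -1.42, -23.68, -16.39, -46.01]
```

Emit:
{"op": "step_arm", "data": {"steps": [{"hand":8,"dx":34,"dy":34,"dz":-20,"rx":-2.6,"ry":-1.8,"rz":-5},{"hand":8,"dx":68,"dy":69,"dz":-30,"rx":-5.2,"ry":-3.6,"rz":-10},{"hand":8,"dx":102,"dy":103,"dz":-30,"rx":-7.8,"ry":-5.4,"rz":-15},{"hand":8,"dx":136,"dy":138,"dz":-30,"rx":-10.4,"ry":-7.2,"rz":-20},{"hand":8,"dx":170,"dy":172,"dz":-20,"rx":-13,"ry":-9,"rz":-25},{"hand":8,"dx":204,"dy":207,"dz":-15,"rx":-15.6,"ry":-10.8,"rz":-30},{"hand":8,"dx":238,"dy":241,"dz":-10,"rx":-18,"ry":-12.5,"rz":-35},{"hand":8,"dx":272,"dy":276,"dz":-5,"rx":-21,"ry":-14.5,"rz":-40}]}}

```text
time: 12.5
position: [537.2, 73.9, 217.1]
eef_rot: [2.879, 0.35, -2.962]
ft_force: [0.1, 2.3, -2.7]
finger_gap: 11.2
finger_force: 78.1
```

Run:
```python
from go import *
t=plate((0,0,90),np.radians(148.75)); show(t);local()
```

```text
t 12.5 pos [537.2  73.9 217.1] gap 11.2 F [ 0.1  2.3 -2.7] M [-0.22  0.23 -0.01] q [-0.2   0.16  1.85  0.46  0.95 -2.23]
[0.74, 47.97, 70.78, -2.5, -2.11, -6.0]
plate frame tcp [-24.51 -37.53 162.82] x [-0.795  0.606  0.034] z [-0.055 -0.015 -0.998] Fplate [ 0.39  1.42 -3.26] Mplate [ 0.027  0.317 -0.024]
```

Emit:
{"op": "step_arm", "data": {"steps": [{"hand":8,"dx":0.5,"dy":25,"dz":30,"rx":-1.2,"ry":-1,"rz":-3},{"hand":8,"dx":0.7,"dy":45,"dz":60,"rx":-2.5,"ry":-2.1,"rz":-6},{"hand":8,"dx":0.7,"dy":48,"dz":70,"rx":-2.5,"ry":-2.1,"rz":-6},{"hand":8,"dx":0.7,"dy":48,"dz":70,"rx":-2.5,"ry":-2.1,"rz":-6},{"hand":8,"dx":0.7,"dy":48,"dz":70,"rx":-2.5,"ry":-2.1,"rz":-6},{"hand":8,"dx":0.7,"dy":48,"dz":70,"rx":-2.5,"ry":-2.1,"rz":-6}]}}

```text
time: 13.1
position: [548.5, 137.4, 168.3]
eef_rot: [2.876, 0.417, -2.867]
ft_force: [-0.2, -0.3, -2.0]
finger_gap: 10.9
finger_force: 78.3
```

Run:
```python
from go import *
t=plate((0,0,45),np.radians(148.75)); show(t);local()
from h import *
f=[cv2.resize(Cam(n).f[y:y+70,x:x+80],None,fx=5,fy=5,interpolation=cv2.INTER_CUBIC) for n,x,y in(("top",220,165),("side",270,200))]
cv2.imwrite("pics/p3.png",np.hstack(f))
```

```text
t 13.1 pos [548.5 137.4 168.3] gap 10.9 F [-0.2 -0.3 -2. ] M [-0.34  0.27  0.01] q [-0.09  0.24  1.93  0.59  0.76 -2.38]
[5.04, 4.01, 48.31, -0.28, 0.27, -0.11]
plate frame tcp [ 2.15 -5.72 93.35] x [-0.854  0.52  -0.005] z [ 0.001 -0.007 -1.   ] Fplate [-1.25 -0.03 -1.65] Mplate [-0.003  0.437  0.008]
```

View pics/p3.png

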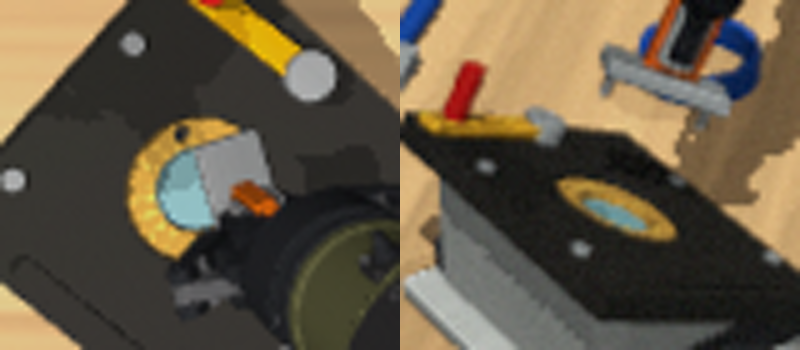

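Run:
```python
from go import *
from h import *
t=Cam("top"); g=t.f[186:197,251:262].astype(int).sum(2); print(g)
for uv in((256.0,191.0),):
    w=np.clip(300-t.f[189:194,254:259].astype(float).sum(2),0,None);yy,xx=np.mgrid[189:194,254:259];uv=((w*xx).sum()/w.sum(),(w*yy).sum()/w.sum())
    for d in(-4,-7):
        l=PR.T@(t.onplane(uv,C+d*PR[:,2],PR[:,2])-C);print(uv,l,np.hypot(*l[:2]),np.degrees(np.arctan2(l[1],l[0])))
```

```text
[[123 125 123 126 125 122 122 125 127 157 158]
 [123 125 125 125 125 126 123 123 126 159 157]
 [124 125 123 125 125 106 133 173 155 206 216]
 [125 123 124 151 175 260 372 372 380 384 436]
 [128 152 191 361 239 179 239 387 397 449 448]
 [177 257 364 353 139 132 223 379 391 395 448]
 [262 373 377 366 121 151 307 419 390 391 447]
 [381 382 380 396 297 231 363 432 412 351 363]
 [432 386 382 390 453 380 331 352 317 360 426]
 [384 407 409 388 398 309 310 403 442 433 438]
 [380 411 434 344 323 439 442 441 394 447 440]]
(np.float64(255.494497432135), np.float64(190.7072633895818)) [ 30.41252677 -18.28184953  -4.        ] 35.484472754219325 -31.011293624038178
(np.float64(255.494497432135), np.float64(190.7072633895818)) [ 29.53722568 -18.39443365  -7.        ] 34.79659307945671 -31.91276277283618
```

Emit:
{"op": "step_arm", "data": {"steps": [{"hand":8,"dx":4,"dy":3,"dz":20,"rx":-0.2,"ry":0.2,"rz":0},{"hand":8,"dx":4,"dy":3,"dz":40,"rx":-0.2,"ry":0.2,"rz":0},{"hand":8,"dx":4,"dy":3,"dz":48,"rx":-0.2,"ry":0.2,"rz":0},{"hand":8,"dx":4,"dy":3,"dz":48,"rx":-0.2,"ry":0.2,"rz":0},{"hand":8,"dx":4,"dy":3,"dz":48,"rx":-0.2,"ry":0.2,"rz":0},{"hand":8,"dx":4,"dy":3,"dz":48,"rx":-0.2,"ry":0.2,"rz":0}]}}

```text
time: 13.85
position: [557.8, 157.1, 125.2]
eef_rot: [2.872, 0.414, -2.865]
ft_force: [0.3, -0.9, -2.7]
finger_gap: 11.2
finger_force: 78.4
```

Run:
```python
from go import *
t=plate((0,0,34),np.radians(148.75)); show(t);local()
```

```text
t 13.85 pos [557.8 157.1 125.2] gap 11.2 F [ 0.3 -0.9 -2.7] M [-0.33  0.26  0.01] q [-0.04  0.31  1.97  0.66  0.66 -2.43]
[0.71, 0.03, 11.41, -0.03, 0.07, -0.06]
plate frame tcp [ 0.58 -0.39 45.41] x [-0.854  0.52  -0.001] z [ 0.001 -0.001 -1.   ] Fplate [-1.67 -0.78 -2.14] Mplate [-0.006  0.42   0.009]
```

Emit:
{"op": "step_arm", "data": {"steps": [{"hand":8,"dx":0.7,"dy":0,"dz":6,"rx":0,"ry":0,"rz":0},{"hand":8,"dx":0.7,"dy":0,"dz":11,"rx":0,"ry":0,"rz":0},{"hand":8,"dx":0.7,"dy":0,"dz":14,"rx":0,"ry":0,"rz":0},{"hand":8,"dx":0.7,"dy":0,"dz":16,"rx":0,"ry":0,"rz":0},{"hand":8,"dx":0.7,"dy":0,"dz":18,"rx":0,"ry":0,"rz":0},{"hand":8,"dx":0.7,"dy":0,"dz":19,"rx":0,"ry":0,"rz":0},{"hand":8,"dx":0.7,"dy":0,"dz":19,"rx":0,"ry":0,"rz":0},{"hand":8,"dx":0.7,"dy":0,"dz":19,"rx":0,"ry":0,"rz":0}]}}

```text
time: 14.65
position: [562.6, 164.1, 107.4]
eef_rot: [2.872, 0.413, -2.865]
ft_force: [1.0, 0.5, -2.4]
finger_gap: 10.8
finger_force: 78.4
```

Run:
```python
from go import *
t=plate((0,0,20.5),np.radians(148.75)); show(t);local()
```

```text
t 14.65 pos [562.6 164.1 107.4] gap 10.8 F [ 1.   0.5 -2.4] M [-0.29  0.1  -0.04] q [-0.03  0.35  1.97  0.69  0.62 -2.46]
[-0.49, -0.13, 5.2, -0.01, 0.01, -0.08]
plate frame tcp [-0.35  0.36 25.7 ] x [-0.854  0.52  -0.   ] z [ 0. -0. -1.] Fplate [-0.24 -0.52 -2.62] Mplate [-0.114  0.281  0.016]
```

Emit:
{"op": "step_arm", "data": {"steps": [{"hand":8,"dx":-0.3,"dy":0,"dz":2,"rx":0,"ry":0,"rz":0},{"hand":8,"dx":-0.4,"dy":0,"dz":4,"rx":0,"ry":0,"rz":0},{"hand":8,"dx":-0.4,"dy":0,"dz":5,"rx":0,"ry":0,"rz":0},{"hand":8,"dx":-0.4,"dy":0,"dz":5.5,"rx":0,"ry":0,"rz":0},{"hand":8,"dx":-0.4,"dy":0,"dz":5.5,"rx":0,"ry":0,"rz":0},{"hand":8,"dx":-0.4,"dy":0,"dz":5.5,"rx":0,"ry":0,"rz":0}]}}

```text
time: 15.25
position: [564.3, 166.1, 102.8]
eef_rot: [2.872, 0.413, -2.865]
ft_force: [-1.5, -1.8, 1.7]
finger_gap: 11.1
finger_force: 79.2
```

Run:
```python
from go import *
t=plate((0,0,20.5),np.radians(148.75)); show(t);local()
```

```text
t 15.25 pos [564.3 166.1 102.8] gap 11.1 F [-1.5 -1.8  1.7] M [-0.34  0.24  0.03] q [-0.02  0.36  1.98  0.7   0.61 -2.47]
[-0.36, -0.21, -0.09, -0.01, 0.0, -0.07]
plate frame tcp [-0.2   0.36 20.41] x [-0.854  0.52  -0.   ] z [-0. -0. -1.] Fplate [-1.31  0.01  2.59] Mplate [-0.016  0.412  0.043]
```

Emit:
{"op": "step_arm", "data": {"steps": [{"hand":8,"dx":-0.3,"dy":-0.2,"dz":0,"rx":0,"ry":0,"rz":3},{"hand":8,"dx":-0.3,"dy":-0.2,"dz":0.5,"rx":0,"ry":0,"rz":7},{"hand":8,"dx":-0.3,"dy":-0.2,"dz":0.5,"rx":0,"ry":0,"rz":11},{"hand":8,"dx":-0.3,"dy":-0.2,"dz":0.5,"rx":0,"ry":0,"rz":15},{"hand":8,"dx":-0.3,"dy":-0.2,"dz":0.5,"rx":0,"ry":0,"rz":19},{"hand":8,"dx":-0.3,"dy":-0.2,"dz":0.5,"rx":0,"ry":0,"rz":23},{"hand":8,"dx":-0.3,"dy":-0.2,"dz":0.5,"rx":0,"ry":0,"rz":27},{"hand":8,"dx":-0.3,"dy":-0.2,"dz":0.5,"rx":0,"ry":0,"rz":30}]}}

```text
time: 16.05
position: [565.3, 166.0, 103.0]
eef_rot: [2.705, 0.228, 2.899]
ft_force: [-2.6, -2.4, 6.1]
finger_gap: 11.0
finger_force: 79.7
```

```bash
cat >> go.py <<'E'
def st(phi0=148.75,h=20.3):
    o,p,R=cur(); x=PR.T@R[:,0]; phi=np.degrees(np.arctan2(x[1],x[0])); print("phi",phi.round(2),"F",(PR.T@o["ft_force"]).round(1),"Mz",(PR.T@o["moment"]).round(3),"tcp",(PR.T@(p-C)).round(2),"centre delta",delta((p,R),plate((0,0,h),np.radians(phi))),"q6",o["q"][5].round(2),o["time"])
E
python3 -c "
from go import *
st()"
```

```text
phi 118.6 F [-0.3  0.5  7. ] Mz [-0.02   0.45   0.221] tcp [ 0.42 -0.46 20.3 ] centre delta [0.6, -0.15, -0.0, -0.0, 0.08, -0.0] q6 -1.95 16.05
```

Emit:
{"op": "step_arm", "data": {"steps": [{"hand":8,"dx":0.2,"dy":0,"dz":0,"rx":0,"ry":0,"rz":2},{"hand":8,"dx":0.4,"dy":0,"dz":0,"rx":0,"ry":0,"rz":4},{"hand":8,"dx":0.4,"dy":0,"dz":0,"rx":0,"ry":0,"rz":6},{"hand":8,"dx":0.4,"dy":0,"dz":0,"rx":0,"ry":0,"rz":8},{"hand":8,"dx":0.4,"dy":0,"dz":0,"rx":0,"ry":0,"rz":8}]}}

```text
time: 16.55
position: [565.3, 166.0, 103.0]
eef_rot: [2.68, 0.168, 2.772]
ft_force: [-2.8, -3.7, 5.6]
finger_gap: 11.1
finger_force: 79.7
```

```bash
python3 -c "
from go import *
st()"
```

```text
phi 110.68 F [-1.5 -0.2  7.1] Mz [-0.113  0.39  -0.005] tcp [ 0.33 -0.47 20.3 ] centre delta [0.55, -0.15, 0.0, 0.01, 0.11, 0.0] q6 -1.81 16.55
```

Emit:
{"op": "step_arm", "data": {"steps": [{"hand":8,"dx":0,"dy":0,"dz":0,"rx":0,"ry":0,"rz":2},{"hand":8,"dx":0,"dy":0,"dz":0,"rx":0,"ry":0,"rz":4},{"hand":8,"dx":0,"dy":0,"dz":0,"rx":0,"ry":0,"rz":4}]}}

```text
time: 16.85
position: [565.3, 165.9, 102.9]
eef_rot: [2.67, 0.137, 2.708]
ft_force: [-3.1, -3.0, 5.1]
finger_gap: 11.2
finger_force: 79.7
```

```bash
python3 -c "
from go import *
st()"
```

```text
phi 106.68 F [-1.3  0.5  6.5] Mz [-0.142  0.497  0.029] tcp [ 0.29 -0.5  20.29] centre delta [0.56, -0.13, -0.01, 0.01, 0.11, 0.0] q6 -1.74 16.85
```

Emit:
{"op": "step_arm", "data": {"steps": [{"hand":8,"dx":0.3,"dy":0,"dz":0,"rx":0,"ry":0,"rz":2},{"hand":8,"dx":0.3,"dy":0,"dz":0,"rx":0,"ry":0,"rz":4},{"hand":8,"dx":0.3,"dy":0,"dz":0,"rx":0,"ry":0,"rz":6},{"hand":8,"dx":0.3,"dy":0,"dz":0,"rx":0,"ry":0,"rz":6}]}}

```text
time: 17.25
position: [565.2, 165.9, 102.9]
eef_rot: [2.66, 0.089, 2.615]
ft_force: [-2.1, -4.4, 5.6]
finger_gap: 11.2
finger_force: 79.7
```

```bash
python3 -c "
from go import *
st()"
```

```text
phi 100.68 F [-1.5 -1.2  7.1] Mz [-0.246  0.532  0.001] tcp [ 0.2  -0.47 20.32] centre delta [0.49, -0.11, 0.02, 0.02, 0.14, 0.0] q6 -1.63 17.25
```

Emit:
{"op": "step_arm", "data": {"steps": [{"hand":8,"dx":0,"dy":0,"dz":0,"rx":0,"ry":0,"rz":2},{"hand":8,"dx":0,"dy":0,"dz":0,"rx":0,"ry":0,"rz":4},{"hand":8,"dx":0,"dy":0,"dz":0,"rx":0,"ry":0,"rz":4}]}}

```text
time: 17.55
position: [565.1, 165.8, 102.9]
eef_rot: [2.655, 0.057, 2.553]
ft_force: [-2.9, -4.7, 4.5]
finger_gap: 10.8
finger_force: 79.7
```

```bash
python3 -c "
from go import *
st()"
```

```text
phi 96.68 F [-2.7 -0.7  6.5] Mz [-0.274  0.572  0.032] tcp [ 0.14 -0.47 20.29] centre delta [0.48, -0.09, -0.01, 0.02, 0.14, 0.0] q6 -1.56 17.55
```

Emit:
{"op": "step_arm", "data": {"squeeze": 60, "steps": [{"hand":8,"dx":0.3,"dy":0,"dz":0,"rx":0,"ry":0,"rz":1.5},{"hand":8,"dx":0.3,"dy":0,"dz":0,"rx":0,"ry":0,"rz":3},{"hand":8,"dx":0.3,"dy":0,"dz":0,"rx":0,"ry":0,"rz":4}]}}

```text
time: 17.85
position: [565.1, 165.8, 102.9]
eef_rot: [2.653, 0.025, 2.491]
ft_force: [-2.4, -5.0, 5.0]
finger_gap: 11.0
finger_force: 79.7
```

```bash
python3 -c "
from go import *
st()"
```

```text
phi 92.71 F [-2.4 -1.3  7. ] Mz [-0.304  0.576  0.234] tcp [ 0.11 -0.48 20.32] centre delta [0.48, -0.09, 0.02, 0.03, 0.17, 0.0] q6 -1.49 17.85
```

Emit:
{"op": "step_arm", "data": {"steps": [{"hand":8,"dx":0,"dy":0,"dz":0,"rx":0,"ry":0,"rz":1.5},{"hand":8,"dx":0,"dy":0,"dz":0,"rx":0,"ry":0,"rz":3},{"hand":8,"dx":0,"dy":0,"dz":0,"rx":0,"ry":0,"rz":4}]}}

```text
time: 18.15
position: [565.1, 165.8, 102.8]
eef_rot: [2.652, -0.008, 2.43]
ft_force: [-2.0, -4.7, 5.0]
finger_gap: 11.0
finger_force: 79.7
```

```bash
python3 -c "
from go import *
st()"
```

```text
phi 88.71 F [-1.9 -1.5  6.7] Mz [-0.311  0.664  0.279] tcp [ 0.04 -0.45 20.31] centre delta [0.45, -0.05, 0.0, 0.03, 0.16, 0.0] q6 -1.43 18.15
```

Emit:
{"op": "step_arm", "data": {"steps": [{"hand":8,"dx":0,"dy":0,"dz":0,"rx":0,"ry":0,"rz":1.5},{"hand":8,"dx":0,"dy":0,"dz":0,"rx":0,"ry":0,"rz":3},{"hand":8,"dx":0,"dy":0,"dz":0,"rx":0,"ry":0,"rz":4}]}}

```text
time: 18.45
position: [565.0, 165.7, 102.8]
eef_rot: [2.654, -0.041, 2.368]
ft_force: [-2.2, -6.4, 4.8]
finger_gap: 11.0
finger_force: 79.7
```

```bash
python3 -c "
from go import *
st()"
```

```text
phi 84.71 F [-3.3 -2.4  7.2] Mz [-0.365  0.666  0.238] tcp [-0.03 -0.46 20.31] centre delta [0.46, -0.02, 0.01, 0.04, 0.16, 0.0] q6 -1.36 18.45
```

Emit:
{"op": "step_arm", "data": {"steps": [{"hand":8,"dx":0,"dy":0,"dz":0,"rx":0,"ry":0,"rz":1.5},{"hand":8,"dx":0,"dy":0,"dz":0,"rx":0,"ry":0,"rz":3}]}}

```text
time: 18.65
position: [565.0, 165.7, 102.8]
eef_rot: [2.657, -0.065, 2.322]
ft_force: [-1.8, -6.1, 5.2]
finger_gap: 11.3
finger_force: 79.7
```

```bash
python3 -c "
from go import *
st()"
```

```text
phi 81.71 F [-2.7 -2.6  7.4] Mz [-0.306  0.713  0.23 ] tcp [-0.06 -0.45 20.32] centre delta [0.46, -0.01, 0.01, 0.04, 0.16, 0.0] q6 -1.3 18.65
```

Emit:
{"op": "step_arm", "data": {"steps": [{"hand":8,"dx":0,"dy":0,"dz":0,"rx":0,"ry":0,"rz":1.5},{"hand":8,"dx":0,"dy":0,"dz":0,"rx":0,"ry":0,"rz":3}]}}

```text
time: 18.85
position: [565.0, 165.7, 102.8]
eef_rot: [2.66, -0.09, 2.275]
ft_force: [-1.2, -5.9, 4.7]
finger_gap: 11.0
finger_force: 79.8
```

```bash
python3 -c "
from go import *
st()"
```

```text
phi 78.7 F [-2.5 -2.8  6.6] Mz [-0.354  0.724  0.257] tcp [-0.11 -0.45 20.31] centre delta [0.47, 0.02, 0.01, 0.05, 0.16, 0.0] q6 -1.25 18.85
```

Emit:
{"op": "step_arm", "data": {"steps": [{"hand":8,"dx":0.2,"dy":0,"dz":0,"rx":0,"ry":0,"rz":1.5},{"hand":8,"dx":0.4,"dy":0,"dz":0,"rx":0,"ry":0,"rz":3}]}}

```text
time: 19.05
position: [564.9, 165.7, 102.8]
eef_rot: [2.665, -0.113, 2.228]
ft_force: [-1.9, -6.3, 3.8]
finger_gap: 11.4
finger_force: 79.8
```

```bash
python3 -c "
from go import *
st()"
```

```text
phi 75.71 F [-3.6 -2.6  6.2] Mz [-0.492  0.85   0.255] tcp [-0.11 -0.38 20.32] centre delta [0.39, 0.02, 0.02, 0.06, 0.19, 0.0] q6 -1.2 19.05
```

Emit:
{"op": "step_arm", "data": {"steps": [{"hand":8,"dx":0,"dy":0,"dz":0,"rx":0,"ry":0,"rz":1.5},{"hand":8,"dx":0,"dy":0,"dz":0,"rx":0,"ry":0,"rz":2.5}]}}

```text
time: 19.25
position: [564.9, 165.7, 102.7]
eef_rot: [2.67, -0.133, 2.189]
ft_force: [-1.3, -6.8, 4.2]
finger_gap: 10.6
finger_force: 79.9
```

```bash
python3 -c "
from go import *
st()"
```

```text
phi 73.23 F [-3.4 -3.3  6.6] Mz [-0.391  0.838  0.444] tcp [-0.14 -0.37 20.3 ] centre delta [0.39, 0.03, 0.0, 0.06, 0.19, 0.0] q6 -1.15 19.25
```

Emit:
{"op": "step_arm", "data": {"steps": [{"hand":8,"dx":0,"dy":0,"dz":0,"rx":0,"ry":0,"rz":0.5},{"hand":8,"dx":0,"dy":0,"dz":0,"rx":0,"ry":0,"rz":1}]}}

```text
time: 19.45
position: [564.9, 165.7, 102.7]
eef_rot: [2.672, -0.14, 2.175]
ft_force: [-1.6, -6.1, 4.5]
finger_gap: 10.8
finger_force: 80.3
```

```bash
python3 -c "
from go import *
st()"
```

```text
phi 72.34 F [-2.9 -2.7  6.6] Mz [-0.459  0.863  0.751] tcp [-0.17 -0.38 20.3 ] centre delta [0.41, 0.05, 0.0, 0.05, 0.19, 0.0] q6 -1.14 19.45
```

Emit:
{"op": "step_arm", "data": {"steps": [{"hand":8,"dx":0,"dy":0,"dz":0,"rx":0,"ry":0,"rz":0.3},{"hand":8,"dx":0,"dy":0,"dz":0,"rx":0,"ry":0,"rz":0.3}]}}

```text
time: 19.65
position: [564.9, 165.7, 102.7]
eef_rot: [2.673, -0.142, 2.171]
ft_force: [-1.0, -6.9, 4.2]
finger_gap: 11.4
finger_force: 80.4
```

```bash
python3 -c "
from go import *
st()"
```

```text
phi 72.09 F [-3.3 -3.7  6.5] Mz [-0.418  0.828  0.819] tcp [-0.17 -0.35 20.32] centre delta [0.39, 0.06, 0.02, 0.05, 0.2, 0.0] q6 -1.13 19.65
```

Emit:
{"op": "step_arm", "data": {"steps": [{"hand":8,"dx":0,"dy":0,"dz":0,"rx":0,"ry":0,"rz":-2},{"hand":8,"dx":-0.5,"dy":0,"dz":-1,"rx":0,"ry":0,"rz":-3.5},{"hand":8,"dx":-0.5,"dy":0,"dz":-5,"rx":0,"ry":0,"rz":-3.5},{"hand":8,"dx":-0.5,"dy":0,"dz":-12,"rx":0,"ry":0,"rz":-3.5},{"hand":8,"dx":-0.5,"dy":0,"dz":-22,"rx":0,"ry":0,"rz":-3.5},{"hand":8,"dx":-0.5,"dy":0,"dz":-50,"rx":0,"ry":0,"rz":-3.5},{"hand":8,"dx":-0.5,"dy":0,"dz":-100,"rx":0,"ry":0,"rz":-3.5},{"hand":8,"dx":-0.5,"dy":0,"dz":-130,"rx":0,"ry":0,"rz":-3.5}]}}

```text
time: 20.45
position: [523.8, 118.8, 219.2]
eef_rot: [2.667, -0.118, 2.224]
ft_force: [1.9, -0.7, -1.8]
finger_gap: 10.8
finger_force: 78.7
```

```bash
python3 -c "
from go import *
st()
show(down((652,-299.7,190),2.656))"
```

```text
phi 75.39 F [-0.3 -1.9 -1.9] Mz [-0.067  0.367  0.02 ] tcp [ -0.5    1.44 152.38] centre delta [-1.2, 0.89, 132.08, -0.02, 0.03, -0.0] q6 -1.06 20.45
t 20.45 pos [523.8 118.8 219.2] gap 10.8 F [ 1.9 -0.7 -1.8] M [-0.33  0.18 -0.01] q [-0.14  0.14  1.9   0.53  0.9  -1.06]
[-410.81, -126.94, -87.07, 28.21, -0.68, -25.84]
```

Emit:
{"op": "step_arm", "data": {"steps": [{"hand":8,"dx":-45,"dy":-14,"dz":-20,"rx":3.5,"ry":0,"rz":-3},{"hand":8,"dx":-90,"dy":-28,"dz":-30,"rx":7,"ry":0,"rz":-6},{"hand":8,"dx":-135,"dy":-42,"dz":-40,"rx":10.5,"ry":-0.2,"rz":-9},{"hand":8,"dx":-180,"dy":-56,"dz":-50,"rx":14,"ry":-0.3,"rz":-12.5},{"hand":8,"dx":-225,"dy":-70,"dz":-60,"rx":17.5,"ry":-0.4,"rz":-16},{"hand":8,"dx":-270,"dy":-84,"dz":-70,"rx":21,"ry":-0.5,"rz":-19},{"hand":8,"dx":-315,"dy":-98,"dz":-75,"rx":24.5,"ry":-0.6,"rz":-22.5},{"hand":8,"dx":-360,"dy":-112,"dz":-80,"rx":28.2,"ry":-0.7,"rz":-25.8}]}}

```text
time: 21.25
position: [635.3, -251.0, 194.5]
eef_rot: [-3.139, -0.001, 2.656]
ft_force: [0.4, 0.5, -2.5]
finger_gap: 11.3
finger_force: 78.4
```

```bash
python3 -c "
from go import *
show(down((652,-299.7,130),2.656))"
```

```text
t 21.25 pos [ 635.3 -251.   194.5] gap 11.3 F [ 0.4  0.5 -2.5] M [ 0.01 -0.05  0.03] q [-0.44  0.48  1.31 -0.    1.35 -1.52]
[-37.57, -35.15, 64.52, -0.13, -0.05, -0.01]
```

Emit:
{"op": "step_arm", "data": {"steps": [{"hand":8,"dx":-25,"dy":-23,"dz":20,"rx":0,"ry":0,"rz":0},{"hand":8,"dx":-35,"dy":-33,"dz":50,"rx":0,"ry":0,"rz":0},{"hand":8,"dx":-35,"dy":-33,"dz":80,"rx":0,"ry":0,"rz":0},{"hand":8,"dx":-35,"dy":-33,"dz":105,"rx":0,"ry":0,"rz":0},{"hand":8,"dx":-35,"dy":-33,"dz":108,"rx":0,"ry":0,"rz":0},{"hand":8,"dx":-35,"dy":-33,"dz":108,"rx":0,"ry":0,"rz":0},{"hand":8,"dx":-35,"dy":-33,"dz":108,"rx":0,"ry":0,"rz":0},{"hand":8,"dx":-35,"dy":-33,"dz":108,"rx":0,"ry":0,"rz":0}]}}

```text
time: 22.05
position: [652.5, -294.9, 88.4]
eef_rot: [3.141, 0.004, 2.655]
ft_force: [-0.1, 0.2, -1.9]
finger_gap: 11.2
finger_force: 78.3
```

```bash
python3 -c "
from go import *
show(down((652,-299.7,66),2.656))"
```

```text
t 22.05 pos [ 652.5 -294.9   88.4] gap 11.2 F [-0.1  0.2 -1.9] M [ 0.04 -0.01 -0.01] q [-0.48  0.61  1.36  0.    1.17 -1.57]
[-1.7, -4.47, 22.37, 0.03, 0.2, -0.05]
```

Emit:
{"op": "step_arm", "data": {"steps": [{"hand":8,"dx":-1.5,"dy":-4,"dz":10,"rx":0,"ry":0.2,"rz":0},{"hand":8,"dx":-1.5,"dy":-4,"dz":20,"rx":0,"ry":0.2,"rz":0},{"hand":8,"dx":-1.5,"dy":-4,"dz":20,"rx":0,"ry":0.2,"rz":0},{"hand":8,"dx":-1.5,"dy":-4,"dz":20,"rx":0,"ry":0.2,"rz":0},{"hand":8,"dx":-1.5,"dy":-4,"dz":20,"rx":0,"ry":0.2,"rz":0}]}}

```text
time: 22.55
position: [650.7, -298.7, 65.8]
eef_rot: [3.141, -0.004, 2.655]
ft_force: [0.2, -0.1, -2.4]
finger_gap: 11.1
finger_force: 78.4
```

```bash
python3 -c "
from go import *
show(down((652,-299.7,46),2.656))"
```

```text
t 22.55 pos [ 650.7 -298.7   65.8] gap 11.1 F [ 0.2 -0.1 -2.4] M [-0.01 -0.01 -0.06] q [-0.49  0.64  1.37  0.    1.14 -1.57]
[-1.69, -0.32, 19.78, 0.03, -0.23, -0.05]
```

Emit:
{"op": "step_arm", "data": {"steps": [{"hand":8,"dx":-1,"dy":-0.3,"dz":5,"rx":0,"ry":-0.2,"rz":0},{"hand":8,"dx":-1.5,"dy":-0.3,"dz":10,"rx":0,"ry":-0.2,"rz":0},{"hand":8,"dx":-1.5,"dy":-0.3,"dz":14,"rx":0,"ry":-0.2,"rz":0},{"hand":8,"dx":-1.5,"dy":-0.3,"dz":17,"rx":0,"ry":-0.2,"rz":0},{"hand":8,"dx":-1.5,"dy":-0.3,"dz":18.5,"rx":0,"ry":-0.2,"rz":0},{"hand":8,"dx":-1.5,"dy":-0.3,"dz":18.5,"rx":0,"ry":-0.2,"rz":0},{"hand":8,"dx":-1.5,"dy":-0.3,"dz":18.5,"rx":0,"ry":-0.2,"rz":0}]}}

```text
time: 23.25
position: [651.9, -299.6, 47.4]
eef_rot: [3.141, -0.0, 2.655]
ft_force: [0.2, 0.1, -2.4]
finger_gap: 11.1
finger_force: 78.4
```

```bash
python3 -c "
from go import *
show(down((652,-299.7,45.5),2.656))"
```

```text
t 23.25 pos [ 651.9 -299.6   47.4] gap 11.1 F [ 0.2  0.1 -2.4] M [-0.01 -0.06 -0.03] q [-0.49  0.66  1.38  0.    1.1  -1.57]
[-0.12, -0.04, 1.93, 0.03, -0.01, -0.05]
```

In the groove; last 2 mm, then release once it bears.

Emit:
{"op": "step_arm", "data": {"steps": [{"hand":8,"dx":0,"dy":0,"dz":1,"rx":0,"ry":0,"rz":0},{"hand":8,"dx":0,"dy":0,"dz":2,"rx":0,"ry":0,"rz":0},{"hand":8,"dx":0,"dy":0,"dz":2.2,"rx":0,"ry":0,"rz":0},{"hand":8,"dx":0,"dy":0,"dz":2.2,"rx":0,"ry":0,"rz":0}]}}

```text
time: 23.65
position: [652.0, -299.7, 45.5]
eef_rot: [3.141, 0.0, 2.655]
ft_force: [-0.3, -0.1, -1.0]
finger_gap: 11.3
finger_force: 78.7
```

```bash
python3 -c "
from go import *
show(down((652,-299.7,45.5),2.656))"
```

```text
t 23.65 pos [ 652.  -299.7   45.5] gap 11.3 F [-0.3 -0.1 -1. ] M [0.02 0.02 0.03] q [-0.49  0.66  1.39  0.    1.1  -1.57]
[-0.02, 0.02, -0.01, 0.03, 0.01, -0.05]
```

Emit:
{"op": "step_arm", "data": {"steps": [{"hand":14,"dx":0,"dy":0,"dz":0,"rx":0,"ry":0,"rz":0},{"hand":22,"dx":0,"dy":0,"dz":0,"rx":0,"ry":0,"rz":0},{"hand":40,"dx":0,"dy":0,"dz":0,"rx":0,"ry":0,"rz":0},{"hand":40,"dx":0,"dy":0,"dz":0,"rx":0,"ry":0,"rz":0},{"hand":40,"dx":0,"dy":0,"dz":-15,"rx":0,"ry":0,"rz":0},{"hand":40,"dx":0,"dy":0,"dz":-50,"rx":0,"ry":0,"rz":0},{"hand":40,"dx":0,"dy":0,"dz":-100,"rx":0,"ry":0,"rz":0},{"hand":40,"dx":0,"dy":0,"dz":-150,"rx":0,"ry":0,"rz":0}]}}

```text
time: 24.45
position: [651.4, -299.5, 197.2]
eef_rot: [3.141, -0.001, 2.655]
ft_force: [0.3, -0.7, 1.1]
finger_gap: 39.9
finger_force: 0.0
```

Emit:
{"op": "step_arm", "data": {"steps": [{"hand":40,"dx":50,"dy":0,"dz":-20,"rx":0,"ry":0,"rz":0},{"hand":40,"dx":90,"dy":-40,"dz":-20,"rx":0,"ry":0,"rz":0},{"hand":40,"dx":120,"dy":-80,"dz":-20,"rx":0,"ry":0,"rz":0},{"hand":40,"dx":150,"dy":-120,"dz":-20,"rx":0,"ry":0,"rz":0},{"hand":40,"dx":150,"dy":-120,"dz":-20,"rx":0,"ry":0,"rz":0}]}}

```text
time: 24.95
position: [458.4, -336.8, 216.8]
eef_rot: [-3.14, -0.001, 2.652]
ft_force: [1.4, 0.7, 0.0]
finger_gap: 40.1
finger_force: 0.0
```

Run:
```python
from go import *
show()
from h import *
t,s=Cam("top"),Cam("side")
cv2.imwrite("pics/p4.png",np.hstack([cv2.resize(f,None,fx=4,fy=4,interpolation=cv2.INTER_CUBIC) for f in(t.f[150:240,210:310],s.f[150:240,295:385])]))
```

```text
t 24.95 pos [ 458.4 -336.8  216.8] gap 40.1 F [1.4 0.7 0. ] M [-0.07 -0.02  0.05] q [-0.71  0.31  1.54 -0.    1.29 -1.79]
```

View pics/p4.png

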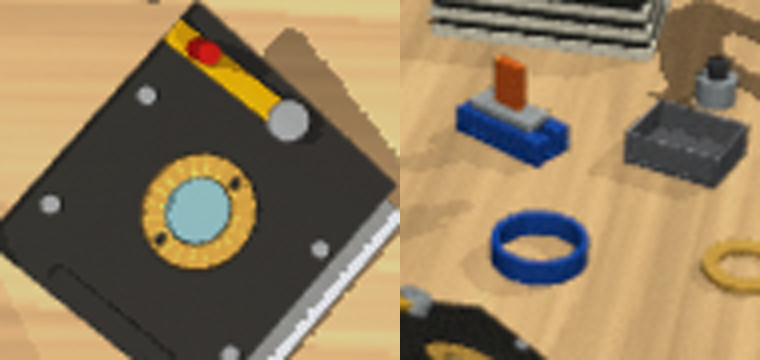

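The picture shows the arm open along the plate's upper-right edge (post at 205,52). The ring holes have moved round to (235,184) and (160,240), and the spanner stands on its rest at (510,90).

```bash
python3 -c "
from bench import robot
print(robot.sign_off())"
```

```text
the job is handed in; nothing more can be done
None
```

The job is done and handed in at about 25 s: the yellow arm is at its open stop, the ring was turned about 76° clockwise until the torque held at about 0.8 N m, and the spanner is standing back on its rest.

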